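# Roll the rover wheels to the tightening bays

### The arm

A 6-joint arm with a two-finger parallel gripper is mounted at the origin on the work surface. World frame = base frame: x ahead of the robot, y to its left, z up, the work surface at z = 0. Lengths are in mm, angles in rad, forces in N, time in s.
With the tool pointing down it reaches from about 275 to 975 mm from the base axis. Payload 8.4 kg.
Tool frame: the origin (TCP) lies midway between the tips of the shut fingers; the grasp point (between the pads) lies 19 mm behind it (grip_point_offset is the distance from the TCP to the grasp point, in mm); z points along the fingers, y is the line along which they close (so a half turn about z gives the same grasp; the last joint's range is limited). The gripper opens to 92 mm and grips with 3 to 60 N. Pads are 20 mm wide; open, the fingers measure 128 mm over their backs; the gripper's body (75 mm by 189 mm) begins 69 mm behind the grasp point.
Start: joints at [1.342, 0.353, 1.633, -0, 1.155, -0.002], TCP at [140.536, 608.997, 214.583] pointing down, gripper open.
Joint ranges: [-2.63, 2.63], [-0.92, 2.1], [0.06, 2.66], [-1.3, 4.44], [0, 2.69], [-3.02, 3.02]. Speed limits (rad/s): [2.22, 2.22, 2.79, 3.14, 3.14, 3.14].

### API

Orientations are given as a unit quaternion [w, x, y, z].
In Python, from plant import * gives the robot as it stands.
- The arm moves only by the tool apply_moves, never from a script. Its argument "commands" is a list of rows, each an object with "slide": the shift along the tool's x, y, z in mm, a list of three; "twist": the turn, a rotation vector about the tool's x, y, z in rad, a list of three. A call has 1 to 5 rows; each row is the pose to reach, as a shift and turn from the pose commanded when the call began, along the tool's axes at that moment; what a row does not reach only later rows make up. A row lasts 1/10 s, in which the tool goes at most 50 mm and 8.59 degrees, less where a joint would pass 70% of its speed; a pose out of reach is approached as far as the arm can. A call with a gripper value outside its range is refused whole. "fingers" is the finger opening in mm, from 0 to 91.9, set as the call begins (left out, the last holds). The fingers move at their own pace and stop on an object; "force" is the grip in N (left out, the last holds). Time passes only in rows, so rows that repeat a pose let the fingers close. It gives the time, the measured TCP pose, the force, the opening and the grip force at its end, in the units of the state.
- state(): the state, without advancing time (a new reading comes with each control period).
- snapshot(name): name is "scene" or "top"; returns the picture (480x640x3 uint8, blue, green, red); there is no depth.
- camera_model(name): a dict with "vfov" (degrees; the focal length in pixels is half the picture's height over the tangent of half this angle, whatever the lens; pixels are square), "cx", "cy" (the principal point, pixels), "D" ([k1, k2, p1, p2, k3] as OpenCV has them; the pictures are not rectified), "R" (3x3) and "t" (3): a world point X has camera coordinates R X + t. Camera axes: x right, y down, z forward; pixel columns grow to the right and rows downward; lengths in mm; the calibration is good to about 2 mm. A picture is of the moment at which its call begins. camera_model takes no time and is no camera call.
- close_job(): hands the job in; it is judged then, once.
The state is a dict: "t": time; "joint_pos": joint angles; "joint_velocities": joint speeds; "joint_efforts": joint torques, N m; "tcp_pos": TCP position; "eef_rot": TCP orientation; "ft_force": force on the tool from outside, world axes, zero at the start; "ft_torque": the same for the moment, N m; "grip_width": opening from 0.0 (shut) to 1.0 (fully open); "grasp_force": force on a finger pad.
Only numpy, scipy, OpenCV 4.12 (cv2) and the standard library are available. Lean on these libraries where they do the work, as an engineer would, in place of code of your own. Each camera call takes 0.05 s, during which the arm holds its last target. There are 200 camera calls.

### The job

Swing the magnifier off to the left, clear of the grey board; then roll each rover wheel straight ahead on its rim into the white-outlined bay in front of it, square in the bay, so that half a turn of rolling brings its steel tyre clamp from underneath to the top - never lift a wheel off the board or let it fall over. When all wheels are in, swing the magnifier back so the lens is centred over the middle of the row of bays; the screwdriver must also end up lying in the tool tray (at any time), and leave the mug and the mouse alone.

Things in the scene. Friction and masses are not known exactly. Their poses are not given: they have to be found in the camera images.
- wheel1: rover wheel 1, may be absent: disc 64 mm in diameter, 26 mm wide, 150 g, rubber tyre, standing on its rim on the board. Origin: its centre, 32 mm above the board top; y axis: axle. A flush steel tyre clamp 10 mm wide crosses the tread on the -z side: underneath at the start (z up), on top after half a turn (100 mm of rolling). Rolling resistance stops it within a few mm when not pushed
- wheel2: rover wheel 2, may be absent: disc 64 mm in diameter, 26 mm wide, 150 g, rubber tyre, standing on its rim on the board. Origin: its centre, 32 mm above the board top; y axis: axle. A flush steel tyre clamp 10 mm wide crosses the tread on the -z side: underneath at the start (z up), on top after half a turn (100 mm of rolling). Rolling resistance stops it within a few mm when not pushed
- wheel3: rover wheel 3, may be absent: disc 64 mm in diameter, 26 mm wide, 150 g, rubber tyre, standing on its rim on the board. Origin: its centre, 32 mm above the board top; y axis: axle. A flush steel tyre clamp 10 mm wide crosses the tread on the -z side: underneath at the start (z up), on top after half a turn (100 mm of rolling). Rolling resistance stops it within a few mm when not pushed
- wheel4: rover wheel 4, may be absent: disc 64 mm in diameter, 26 mm wide, 150 g, rubber tyre, standing on its rim on the board. Origin: its centre, 32 mm above the board top; y axis: axle. A flush steel tyre clamp 10 mm wide crosses the tread on the -z side: underneath at the start (z up), on top after half a turn (100 mm of rolling). Rolling resistance stops it within a few mm when not pushed
- bay1 (a point): centre of the white-outlined bay 1 (84 x 42 mm) on the board's top face, straight ahead of wheel 1. x axis: rolling direction, away from the robot; y axis: left along the row of bays, 65 mm from bay to bay; z up
- bay2 (a point): centre of the white-outlined bay 2 (84 x 42 mm) on the board's top face, straight ahead of wheel 2. x axis: rolling direction, away from the robot; y axis: left along the row of bays, 65 mm from bay to bay; z up
- bay3 (a point): centre of the white-outlined bay 3 (84 x 42 mm) on the board's top face, straight ahead of wheel 3. x axis: rolling direction, away from the robot; y axis: left along the row of bays, 65 mm from bay to bay; z up
- bay4 (a point): centre of the white-outlined bay 4 (84 x 42 mm) on the board's top face, straight ahead of wheel 4. x axis: rolling direction, away from the robot; y axis: left along the row of bays, 65 mm from bay to bay; z up
- bays_middle (a point): middle of the row of four bays, on the top face of the grey station board (fixed, 250 mm along x, 280 mm along y, top 4 mm above the table); axes as the bays; the board's centre is 50 mm from here towards -x
- magnifier_pivot (a point): vertical pivot axis of the magnifier on its fixed steel post (20 mm thick, foot 64 mm in diameter), at the height of the arm's underside, 102 mm above the table, beyond the far left corner of the board
- magnifier_lens (a point): centre of the round magnifier lens (100 mm across with its black rim, underside 102 mm above the table, so it stands in the way of a hand working at the bays), 202 mm from the pivot on the swinging arm
- magnifier_grip (a point): middle of the upright black handle of the magnifier, a round peg 18 mm in diameter reaching from 102 to 154 mm above the table, just beyond the lens, 264 mm from the pivot on the same line as the lens; this point is 136 mm above the table
- magnifier (a joint): swing angle of the stiff magnifier arm (rad): 0 with the lens centred over the middle of the row of bays, growing clockwise seen from above; about 1.5 has it fully clear to the left of the board; stops at -0.2 and 1.9. Held by friction, takes about 2 N at the handle and stays where it is left
- driver_grip (a point): screwdriver (160 mm long, 80 g), lying on the table to the right of the board: point on the axis of its black round handle (26 mm in diameter, 80 mm long), 48 mm from the handle's butt end and 112 mm from the tip of the steel blade, 13 mm above what it lies on. x axis along the tool, towards the blade
- driver_tip (a point): tip of the screwdriver's thin steel blade, on the tool's axis
- tray_in (a point): centre of the inner floor of the shallow aluminium tool tray (fixed, outer 200 x 90 mm, walls 4 mm thick and 14 mm high from the table, floor 4 mm thick), to the right of the screwdriver; x along its length, y across, z up
- mug: bystander: white ceramic mug, 76 mm in diameter, 80 mm tall, on the table to the left (the swinging lens passes over it); origin at its underside
- mouse: bystander: black computer mouse, 105 x 58 x 33 mm, near left (the swinging lens and handle pass over it); origin at its underside
Mind the look-alikes: they are no part of the job. Leave any green or turquoise look-alike of the wheel3 alone.

How it is judged (in metres and radians):
On the way, in this order (a step that is already met when the one before it is completed fails the run):
1. the magnifier is swung clear, to the left of the board (y of magnifier_lens in the frame of bays_middle above 0.19 m), for 0.2 s.
2. every wheel stands in its bay with its clamp on top (x of wheel1 in the frame of bay1 between -0.02 and 0.02 m and y of wheel1 in the frame of bay1 between -0.014 and 0.014 m and angle between the y axis of wheel1 and the y axis of bay1, either way round below 0.25 rad and angle between each of wheel1, wheel2, wheel3, wheel4's own z axis and vertical above 2.39 rad and x of wheel2 in the frame of bay2 between -0.02 and 0.02 m and y of wheel2 in the frame of bay2 between -0.014 and 0.014 m and angle between the y axis of wheel2 and the y axis of bay2, either way round below 0.25 rad and x of wheel3 in the frame of bay3 between -0.02 and 0.02 m and y of wheel3 in the frame of bay3 between -0.014 and 0.014 m and angle between the y axis of wheel3 and the y axis of bay3, either way round below 0.25 rad and x of wheel4 in the frame of bay4 between -0.02 and 0.02 m and y of wheel4 in the frame of bay4 between -0.014 and 0.014 m and angle between the y axis of wheel4 and the y axis of bay4, either way round below 0.25 rad), for 0.2 s.
3. the magnifier lens is back over the middle of the row of bays (horizontal distance between magnifier_lens and bays_middle below 0.03 m), for 0.2 s.
At the end, for the whole second after the job is handed in: Each wheel stands at rest in its own bay (20 mm along, 14 mm across, axle within 0.25 rad), clamp within 0.75 rad of straight up; lens centre within 30 mm (horizontally) of the middle of the bays; screwdriver lying in the tray (all of step 2 and linear speed of each of wheel1, wheel2, wheel3, wheel4 below 0.02 m/s and angular speed of each of wheel1, wheel2, wheel3, wheel4 below 0.3 rad/s and horizontal distance between magnifier_lens and bays_middle below 0.03 m and x of driver_grip in the frame of tray_in between -0.1 and 0.1 m and y of driver_grip in the frame of tray_in between -0.045 and 0.045 m and z of driver_grip in the frame of tray_in below 0.024 m and x of driver_tip in the frame of tray_in between -0.105 and 0.105 m and y of driver_tip in the frame of tray_in between -0.045 and 0.045 m and z of driver_tip in the frame of tray_in below 0.032 m); the robot touches nothing.
It fails at once if a wheel falls over (leans more than 0.75 rad) (angle between any of wheel1, wheel2, wheel3, wheel4's own y axis and vertical below 0.82 rad or angle between any of wheel1, wheel2, wheel3, wheel4's own y axis and vertical above 2.32 rad).
It fails at once if a wheel is lifted more than 12 mm off the board (height (world z) of any of wheel1, wheel2, wheel3, wheel4 above 0.048 m).
It fails at once if the mug or the mouse is shoved more than 30 mm (distance of any of mug, mouse from where it was at the start of the episode above 0.03 m).
Of wheel1, wheel2, wheel3, wheel4 only 3 to 4 are there at a start; the rules pass over those that are not, and their reading is None.
At some moment in a run one of driver may be knocked a few centimetres aside while the robot is not near it.
Once in a run the grip may slacken for a moment while it holds something.
It also fails if it takes over 208 s, if anything falls off the work surface, if the arm or the gripper's body presses on something with over 40 N, if the wrist force passes 120 N, or if a joint passes its speed limit or range.

## Working session

There is one attempt and no reset: what is moved stays moved. The work goes in short steps, Python scripts to look and compute and a tool call to move; the robot and the scene stay as the last step left them, time stands still between calls to the robot, and variables do not carry over. Pictures are saved under pics/ and viewed, at most 19 in all, crops included, and the job is handed in when it is done.

Besides the shell and the picture viewer there is one more tool, called as name([rows], argument=value, ...), one row to a line, values as JSON. apply_moves: Moves the arm, as the interface text tells. Its arguments: {"type":"object","properties":{"commands":{"type":"array"},"fingers":{"type":"number"},"force":{"type":"number"}},"required":["commands"]}

```bash
mkdir -p pics; ls; cat > h.py <<'E'
from plant import *
import numpy as np, cv2
def K(n):
    m=camera_model(n); f=240/np.tan(np.radians(m["vfov"])/2)
    return np.array([[f,0,m["cx"]],[0,f,m["cy"]],[0,0,1.]]),np.array(m["D"],float),np.array(m["R"],float),np.array(m["t"],float)
def px2w(n,p,z):
    k,D,R,t=K(n); p=np.array(p,float).reshape(-1,1,2)
    q=cv2.undistortPoints(p,k,D).reshape(-1,2); d=np.c_[q,np.ones(len(q))]@R; c=-R.T@t
    return c+d*((z-c[2])/d[:,2])[:,None]
def w2px(n,X):
    k,D,R,t=K(n); return cv2.projectPoints(np.array(X,float).reshape(-1,1,3),cv2.Rodrigues(R)[0],t,k,D)[0].reshape(-1,2)
def rel(xyz):  # shift in tool axes to reach world xyz
    from scipy.spatial.transform import Rotation as Ro
    s=state(); q=s["eef_rot"]; r=Ro.from_quat([q[1],q[2],q[3],q[0]])
    return r.inv().apply(np.array(xyz)-s["tcp_pos"])
E
python3 - <<'E'
from h import *
for n in("scene","top"):
    im=snapshot(n); cv2.imwrite(f"pics/{n}0.png",im)
    k,D,R,t=K(n); print(n,-R.T@t,k[0,0],R.round(2).tolist(),D)
print(state())
E
```

```text
pics
scene [786.68750395 419.16086311 914.49241468] 495.0969135244531 [[-0.86, 0.51, -0.01], [0.44, 0.73, -0.53], [-0.26, -0.45, -0.85]] [-0.03362722  0.          0.          0.          0.        ]
top [ 447.84225675    7.29929793 1094.33849181] 459.2278982426523 [[-0.02, -1.0, 0.03], [-1.0, 0.02, -0.09], [0.09, -0.03, -1.0]] [-0.07110697  0.          0.          0.          0.        ]
{'t': 0.1, 'joint_pos': array([ 1.34161903e+00,  3.53554908e-01,  1.63405782e+00, -5.76032932e-05,
        1.15520478e+00, -2.36596266e-03]), 'joint_velocities': array([ 0.00141157, -0.00113224, -0.00053074,  0.00026265,  0.00175475,
        0.00116625]), 'joint_efforts': array([-1.57496877e-03, -5.94902802e+01, -3.34932625e+01,  6.97177858e-02,
        1.84024929e-02,  1.99377598e-05]), 'tcp_pos': array([140.44099457, 608.55804915, 213.95457948]), 'eef_rot': array([-4.45766531e-05,  1.13151150e-01,  9.93577597e-01, -6.11368392e-04]), 'ft_force': array([-0.43912847,  0.4299542 ,  0.82656316]), 'ft_torque': array([-0.03169468, -0.00164039, -0.02334766]), 'grasp_force': 0.0, 'grip_width': 1.000479494440179}
```

View pics/scene0.png

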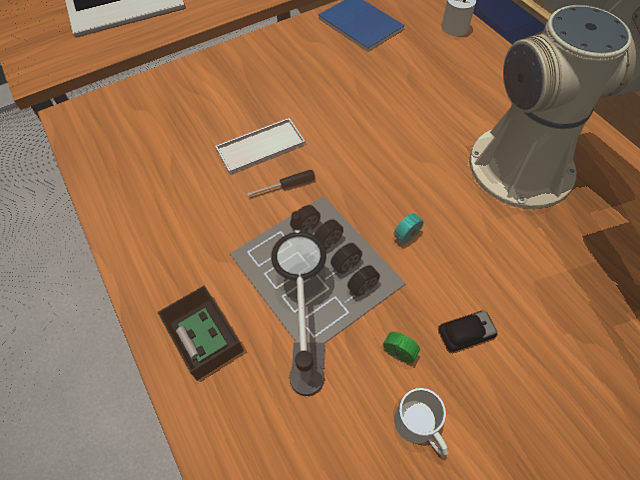

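View pics/top0.png

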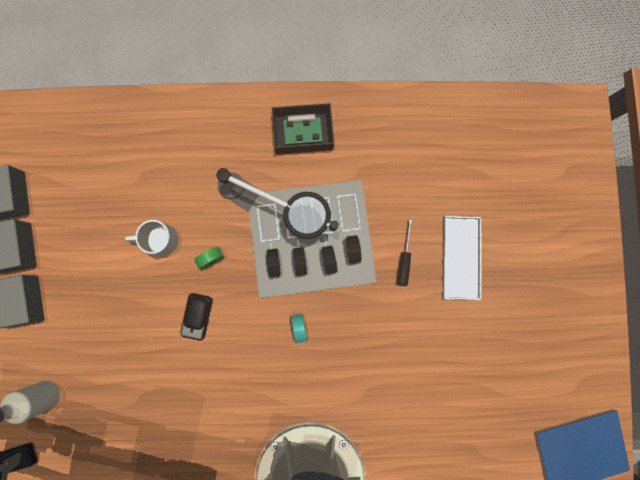

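The scene view shows four black wheels on the board. In the top view they are at about (273,263), (300,261), (329,260) and (352,250). The lens is over the bays at (306,216), the peg is at (333,226) and the pivot is at (224,176). The screwdriver is at (404,265) and the tray at (462,258).

```bash
python3 - <<'E'
from h import *
im=cv2.imread("pics/top0.png"); hsv=cv2.cvtColor(im,cv2.COLOR_BGR2HSV)
roi=np.zeros(im.shape[:2],np.uint8); roi[170:310,240:385]=255
g=cv2.inRange(hsv,(0,0,90),(179,40,190))&roi
g=cv2.morphologyEx(g,cv2.MORPH_OPEN,np.ones((3,3)))
c=max(cv2.findContours(g,0,1)[0],key=cv2.contourArea); h=cv2.convexHull(c)
ap=cv2.approxPolyDP(h,6,True).reshape(-1,2); print(ap.tolist()); print(px2w("top",ap,4)[:,:2].round(1).tolist())
d=cv2.inRange(hsv,(0,0,0),(179,255,62))
for cc in cv2.findContours(d,0,1)[0]:
    a=cv2.contourArea(cc)
    if a>60:
        r=cv2.minAreaRect(cc); print(np.round(r[0],1),np.round(r[1],1),round(r[2]),a, px2w("top",[r[0]],40)[0].round(0)[:2])
for n,p,z in(("pivot top?",(224,176),120),("lens",(306.5,215.5),106),("peg",(333,226),150)): print(n,px2w("top",[p],z)[0].round(1))
big=np.hstack([cv2.resize(im[165:305,190:385],None,fx=4,fy=4,interpolation=2)]); cv2.imwrite("pics/c1.png",big)
E
```

```text
[[361, 181], [375, 281], [260, 296], [240, 205], [244, 188]]
[[695.7, -137.9], [453.4, -164.1], [423.6, 109.1], [641.5, 154.8], [682.8, 145.0]]
[317.  475.5] [ 7. 50.] 90 251.5 [ 19. -16.]
[ 16.  460.9] [27.5 41.7] 72 793.0 [ 56. 672.]
[196.3 315.5] [23.5 42. ] 11 726.0 [383. 251.]
[ 32.9 298.3] [46.7 15.5] 83 620.5 [427. 633.]
[400.6 268.5] [ 3.6 31.4] 8 61.5 [ 481. -219.]
[272.8 262.5] [26.5 11.4] 82 240.5 [500.  76.]
[299.4 261.2] [26.8 10.4] 83 232.0 [502.  14.]
[328.8 259.5] [26.4 11.4] 80 250.0 [505. -53.]
[352.9 249.4] [26.6 12.4] 82 212.5 [ 527. -109.]
[ 22.9 250.2] [32.4 55. ] 17 670.5 [539. 661.]
[ 14. 193.] [52. 28.] 90 681.5 [675. 688.]
[303.7 148.6] [ 6.1 57.2] 86 275.0 [767.  -0.]
[302.4 124.3] [36.7 57.2] 87 492.5 [827.   2.]
[618.1 103.5] [30. 16.] 85 341.0 [ 883. -794.]
pivot top? [684.9 173.4 120. ]
lens [597.8  -3.1 106. ]
peg [568.2 -57.2 150. ]
```

View pics/c1.png

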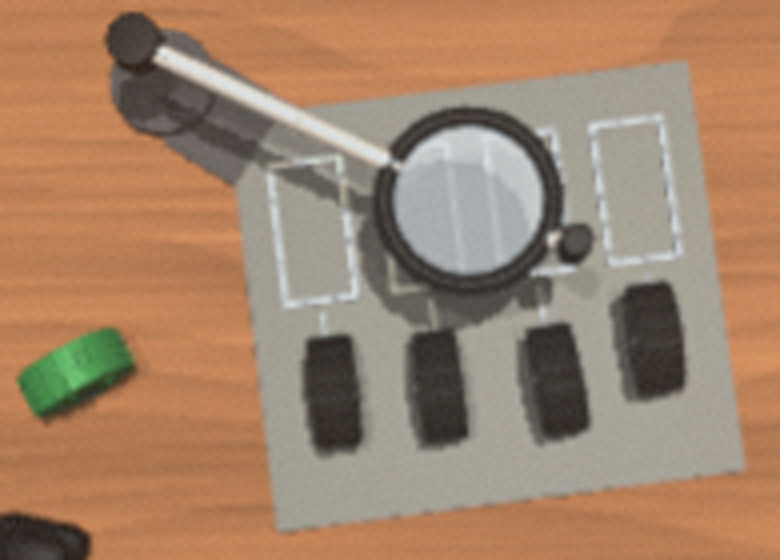

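The crop shows four wheels, each standing behind its own bay; the rightmost is a little further ahead. The peg is at the right edge of the lens, and the pivot knob is at the top left. The board yaw comes out at about 6.2°.

Bays middle is about (609,-9), the peg about (568,-57) and the pivot about (695,174). Next I'll plan the swing.

```bash
cat >> h.py <<'E'
from scipy.spatial.transform import Rotation as Ro
def tool(a,tilt=0):
    """tool down, tool x at world angle a (deg); tilt (deg): body leans forward along the +x(tool) side"""
    r=Ro.from_euler('z',a,degrees=True)*Ro.from_euler('x',180,degrees=True)
    return r*Ro.from_euler('y',-tilt,degrees=True)
def now():
    s=state(); q=s["eef_rot"]; return np.array(s["tcp_pos"]),Ro.from_quat([q[1],q[2],q[3],q[0]])
def call(p,r,P,Rt):
    """tool-frame shift and turn from (p,r) to (P,Rt), rounded, and the pose it really gives"""
    s=r.inv().apply(np.array(P)-p).round(0); w=(r.inv()*Rt).as_rotvec().round(2)
    return s,w,p+r.apply(s),r*Ro.from_rotvec(w)
def go(p,r,wps):
    for P,Rt,n in wps:   # every waypoint is split into n calls
        p0,r0=p,r; w=(r0.inv()*Rt).as_rotvec()
        for i in range(1,n+1):
            s,t,p,r=call(p,r,p0+(np.array(P)-p0)*i/n,r0*Ro.from_rotvec(w*i/n)); print("slide",s.astype(int).tolist(),"twist",t.tolist())
    return p,r
E
python3 - <<'E'
from h import *
p,r=now()
go(p,r,[((568,-57,200),tool(61.3),4),((568,-57,124),tool(61.3),1)])
print("swing rows, tool frame of start")
r0=tool(61.3); c=np.array((695,174))
for f in np.linspace(0,1.58,21)[1:]:
    pp=c+264*np.array([np.cos(np.radians(-118.7)-f),np.sin(np.radians(-118.7)-f)]); print(round(f,2),pp.round())
E
```

```text
slide [-142, -138, 4] twist [-0.0, 0.0, 0.46]
slide [-188, -61, 3] twist [-0.0, 0.0, 0.46]
slide [-196, 29, 4] twist [-0.0, 0.0, 0.46]
slide [-162, 112, 4] twist [0.0, 0.0, 0.46]
slide [0, 0, 76] twist [0.0, 0.0, 0.0]
swing rows, tool frame of start
0.08 [550. -47.]
0.16 [533. -35.]
0.24 [517. -21.]
0.32 [503.  -7.]
0.4 [489.   9.]
0.47 [477.  26.]
0.55 [465.  44.]
0.63 [456.  62.]
0.71 [448.  81.]
0.79 [441. 101.]
0.87 [436. 121.]
0.95 [433. 142.]
1.03 [431. 163.]
1.11 [431. 184.]
1.18 [433. 204.]
1.26 [436. 225.]
1.34 [441. 245.]
1.42 [447. 265.]
1.5 [455. 284.]
1.58 [465. 303.]
```

apply_moves([
  {"slide": [-142,-138,4],"twist": [0,0,0.46]},
  {"slide": [-142,-138,4],"twist": [0,0,0.46]},
  {"slide": [-142,-138,4],"twist": [0,0,0.46]},
  {"slide": [-142,-138,4],"twist": [0,0,0.46]},
  {"slide": [-142,-138,4],"twist": [0,0,0.46]},
], fingers=60)

```text
t: 0.6
tcp_pos: [249.6, 437.9, 210.1]
eef_rot: [0.0, 0.338, 0.941, -0.001]
ft_force: [0.2, -0.5, 0.6]
grip_width: 0.653
grasp_force: 0.0
```

apply_moves([
  {"slide": [-188,-61,3],"twist": [0,0,0.46]},
  {"slide": [-188,-61,3],"twist": [0,0,0.46]},
  {"slide": [-188,-61,3],"twist": [0,0,0.46]},
  {"slide": [-188,-61,3],"twist": [0,0,0.46]},
  {"slide": [-188,-61,3],"twist": [0,0,0.46]},
])

```text
t: 1.1
tcp_pos: [356.6, 272.6, 207.5]
eef_rot: [0.0, 0.544, 0.839, -0.0]
ft_force: [0.1, -0.1, -0.5]
grip_width: 0.65
grasp_force: 0.0
```

apply_moves([
  {"slide": [-196,29,4],"twist": [0,0,0.46]},
  {"slide": [-196,29,4],"twist": [0,0,0.46]},
  {"slide": [-196,29,4],"twist": [0,0,0.46]},
  {"slide": [-196,29,4],"twist": [0,0,0.46]},
  {"slide": [-196,29,4],"twist": [0,0,0.46]},
])

```text
t: 1.6
tcp_pos: [464.3, 106.4, 203.6]
eef_rot: [0.001, 0.721, 0.693, 0.0]
ft_force: [-0.2, -0.1, -0.5]
grip_width: 0.652
grasp_force: 0.0
```

apply_moves([
  {"slide": [-162,112,4],"twist": [0,0,0.46]},
  {"slide": [-162,112,4],"twist": [0,0,0.46]},
  {"slide": [-162,112,4],"twist": [0,0,0.46]},
  {"slide": [-162,112,4],"twist": [0,0,0.46]},
  {"slide": [-162,112,4],"twist": [0,0,0.46]},
])

```text
t: 2.1
tcp_pos: [570.6, -59.0, 199.3]
eef_rot: [0.001, 0.86, 0.511, 0.0]
ft_force: [-0.7, 0.9, -0.2]
grip_width: 0.648
grasp_force: 0.0
```

```bash
python3 - <<'E'
from h import *
p,r=now(); print(p.round(1),r.as_matrix().round(3).tolist(),state()["joint_pos"].round(2))
im=snapshot("top"); cv2.imwrite("pics/t1.png",im[150:310,230:400].repeat(4,0).repeat(4,1))
go(p,r,[((568,-57,124),tool(61.3),1)])
E
```

```text
[570.6 -59.  199.3] [[0.478, 0.878, 0.002], [0.878, -0.478, -0.001], [0.0, 0.002, -1.0]] [-0.11  0.29  1.76 -0.    1.09  0.39]
slide [1, -3, 75] twist [0.0, -0.0, 0.0]
```

View pics/t1.png

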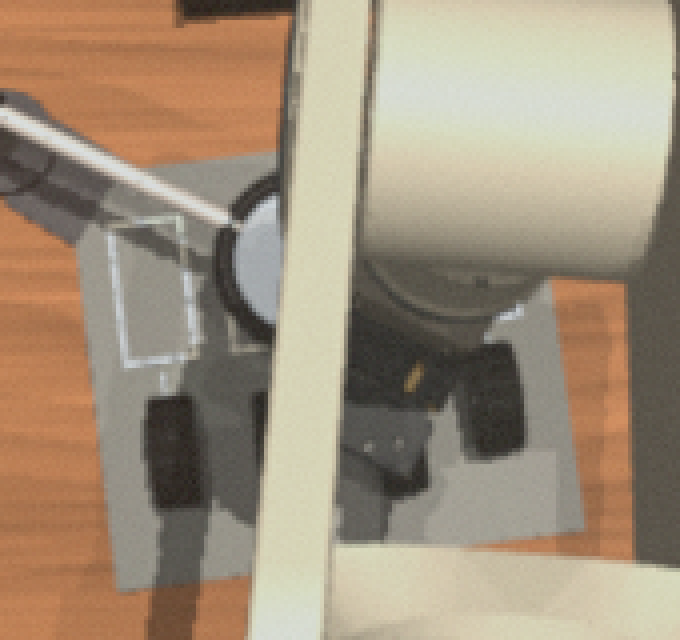

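The arm blocks the top view of the peg, so I'll descend and close, feeling for contact.

apply_moves([
  {"slide": [1,-3,40],"twist": [0,0,0]},
  {"slide": [1,-3,75],"twist": [0,0,0]},
  {"slide": [1,-3,75],"twist": [0,0,0]},
])

```text
t: 2.45
tcp_pos: [561.7, -51.7, 120.6]
eef_rot: [-0.003, 0.859, 0.513, -0.003]
ft_force: [-0.0, 0.0, -0.2]
grip_width: 0.654
grasp_force: 0.0
```

apply_moves([
  {"slide": [0,0,0],"twist": [0,0,0]},
  {"slide": [0,0,0],"twist": [0,0,0]},
  {"slide": [0,0,0],"twist": [0,0,0]},
  {"slide": [0,0,0],"twist": [0,0,0]},
  {"slide": [0,0,0],"twist": [0,0,0]},
], fingers=0, force=15)

```text
t: 2.95
tcp_pos: [566.6, -54.3, 125.7]
eef_rot: [0.001, 0.859, 0.512, 0.001]
ft_force: [1.7, -0.8, 1.1]
grip_width: 0.244
grasp_force: 0.6
```

```bash
python3 - <<'E'
from h import *
s=state();p,r=now(); print(p.round(1),s["grip_width"]*92,s["grasp_force"],s["ft_force"].round(1))
c=p[:2]-264*(r.apply([-1,0,0])[:2])  # pivot implied by the tool's x
print(c)
c=np.array((695,174)); d=p[:2]-c; L=np.hypot(*d); a0=np.arctan2(d[1],d[0]); print(L,np.degrees(a0))
# one call = 5 rows of 0.07 rad, same rows every time
rot=lambda f:Ro.from_rotvec([0,0,-f])
for k in range(1,6):
    f=.072*k; d3=np.append(d,0); print(r.inv().apply(rot(f).apply(d3)-d3).round(0)[:2],round(f,2))
E
```

```text
[566.6 -54.3 125.7] 22.404317972314956 0.5915486253798008 [ 1.7 -0.8  1.1]
[692.20634266 177.9265814 ]
261.9119083276315 -119.36706416205806
[  1. -19.] 0.07
[  3. -38.] 0.14
[  7. -56.] 0.22
[ 12. -74.] 0.29
[ 18. -92.] 0.36
```

apply_moves([
  {"slide": [0,0,0],"twist": [0,0,0]},
  {"slide": [0,0,0],"twist": [0,0,0]},
  {"slide": [0,0,0],"twist": [0,0,0]},
])

```text
t: 3.25
tcp_pos: [566.3, -54.3, 125.4]
eef_rot: [0.0, 0.859, 0.512, 0.001]
ft_force: [0.4, 0.6, 6.9]
grip_width: 0.192
grasp_force: 15.0
```

apply_moves([
  {"slide": [1,-19,0],"twist": [0,0,0.07]},
  {"slide": [3,-38,0],"twist": [0,0,0.14]},
  {"slide": [7,-56,0],"twist": [0,0,0.22]},
  {"slide": [12,-74,0],"twist": [0,0,0.29]},
  {"slide": [17,-93,0],"twist": [0,0,0.36]},
])

```text
t: 3.75
tcp_pos: [492.2, 5.1, 125.4]
eef_rot: [0.001, 0.937, 0.348, 0.001]
ft_force: [5.4, 3.5, 3.0]
grip_width: 0.191
grasp_force: 15.0
```

apply_moves([
  {"slide": [1,-19,0],"twist": [0,0,0.07]},
  {"slide": [3,-38,0],"twist": [0,0,0.14]},
  {"slide": [7,-56,0],"twist": [0,0,0.22]},
  {"slide": [12,-74,0],"twist": [0,0,0.29]},
  {"slide": [17,-93,0],"twist": [0,0,0.36]},
])

```text
t: 4.25
tcp_pos: [444.3, 86.9, 125.4]
eef_rot: [0.0, 0.985, 0.175, 0.001]
ft_force: [6.9, 0.7, 1.7]
grip_width: 0.189
grasp_force: 15.0
```

apply_moves([
  {"slide": [1,-19,0],"twist": [0,0,0.07]},
  {"slide": [3,-38,0],"twist": [0,0,0.14]},
  {"slide": [7,-56,0],"twist": [0,0,0.22]},
  {"slide": [12,-74,0],"twist": [0,0,0.29]},
  {"slide": [17,-93,0],"twist": [0,0,0.36]},
])

```text
t: 4.75
tcp_pos: [428.6, 180.4, 125.5]
eef_rot: [-0.0, 1.0, -0.004, 0.001]
ft_force: [10.5, -2.5, -0.8]
grip_width: 0.197
grasp_force: 15.0
```

apply_moves([
  {"slide": [1,-19,0],"twist": [0,0,0.07]},
  {"slide": [3,-38,0],"twist": [0,0,0.14]},
  {"slide": [7,-56,0],"twist": [0,0,0.22]},
  {"slide": [12,-74,0],"twist": [0,0,0.29]},
  {"slide": [17,-93,0],"twist": [0,0,0.36]},
])

```text
t: 5.25
tcp_pos: [447.0, 273.0, 125.5]
eef_rot: [-0.0, 0.983, -0.183, 0.002]
ft_force: [13.0, -7.9, -0.1]
grip_width: 0.187
grasp_force: 15.0
```

apply_moves([
  {"slide": [1,-19,0],"twist": [0,0,0.07]},
  {"slide": [3,-38,0],"twist": [0,0,0.14]},
  {"slide": [3,-38,0],"twist": [0,0,0.14]},
])

```text
t: 5.55
tcp_pos: [464.4, 308.5, 125.4]
eef_rot: [-0.001, 0.968, -0.251, 0.002]
ft_force: [8.0, -2.7, 6.9]
grip_width: 0.187
grasp_force: 15.0
```

apply_moves([
  {"slide": [0,0,0],"twist": [0,0,0]},
  {"slide": [0,0,0],"twist": [0,0,0]},
  {"slide": [0,0,0],"twist": [0,0,0]},
  {"slide": [0,0,-50],"twist": [0,0,0]},
  {"slide": [0,0,-90],"twist": [0,0,0]},
], fingers=50)

```text
t: 6.05
tcp_pos: [460.3, 306.4, 215.2]
eef_rot: [0.001, 0.968, -0.25, -0.001]
ft_force: [1.4, -0.3, 0.8]
grip_width: 0.541
grasp_force: 0.0
```

The magnifier is clear. I'll take another look at the bays and wheels before rolling.

```bash
python3 - <<'E'
from h import *
im=snapshot("top"); cv2.imwrite("pics/t2.png",im); sc=snapshot("scene"); cv2.imwrite("pics/s2.png",sc)
cv2.imwrite("pics/s2c.png",np.vstack([cv2.resize(im[165:305,210:410],(800,560))[:, :], ]))
hsv=cv2.cvtColor(im,cv2.COLOR_BGR2HSV)
d=cv2.inRange(hsv,(0,0,0),(179,255,66)); d[:170]=0;d[305:]=0;d[:,:240]=0;d[:,420:]=0
for cc in cv2.findContours(d,0,1)[0]:
    if cv2.contourArea(cc)>60:
        r=cv2.minAreaRect(cc); b=cv2.boundingRect(cc);print("dark",np.round(r[0],1),np.round(r[1],1),round(r[2]),px2w("top",[r[0]],45)[0].round(0)[:2])
w=cv2.inRange(hsv,(0,0,185),(179,40,255)); w[:170]=0;w[270:]=0;w[:,:245]=0;w[:,:][:,372:]=0
for cc in cv2.findContours(cv2.morphologyEx(w,cv2.MORPH_CLOSE,np.ones((3,3))),0,1)[0]:
    if cv2.boundingRect(cc)[3]>15:
        r=cv2.minAreaRect(cc); print("bay",np.round(r[0],1),np.round(r[1],1),round(r[2],1),px2w("top",[r[0]],4)[0].round(1)[:2])
E
```

```text
dark [403.5 268.8] [ 9.7 31.4] 8 [ 480. -225.]
dark [272.7 262.8] [27.  11.2] 83 [499.  75.]
dark [299.3 261.1] [26.6 10.2] 82 [502.  15.]
dark [328.7 259.7] [26.7 11.4] 79 [504. -53.]
dark [353.2 249.4] [26.4 12. ] 83 [ 527. -110.]
bay [268.1 225.5] [43.3 20. ] 82.9 [590.6  87.9]
bay [294.8 218.6] [36.7 20.1] 82.9 [606.2  23.9]
bay [322.6 220.4] [47.4 19.6] 82.9 [600.7 -42.4]
bay [348.7 212.2] [37.1 19.5] 81.9 [ 619.7 -105.9]
```

View pics/s2c.png

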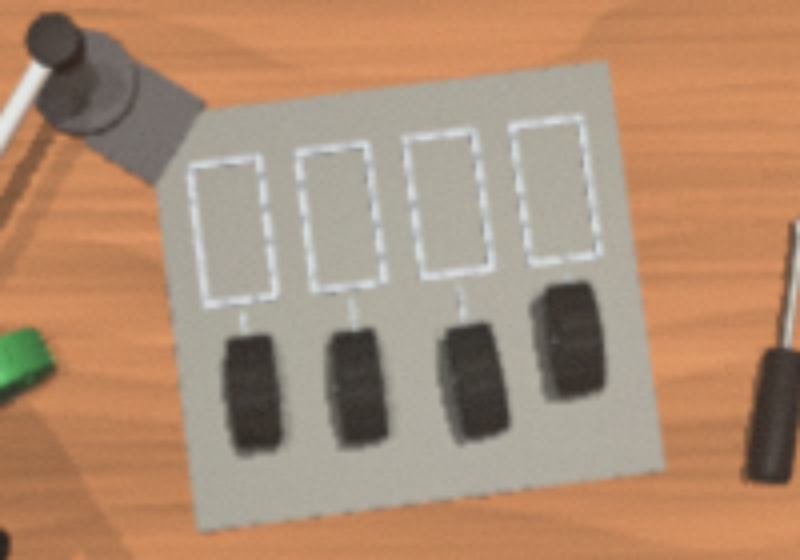

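View pics/s2.png

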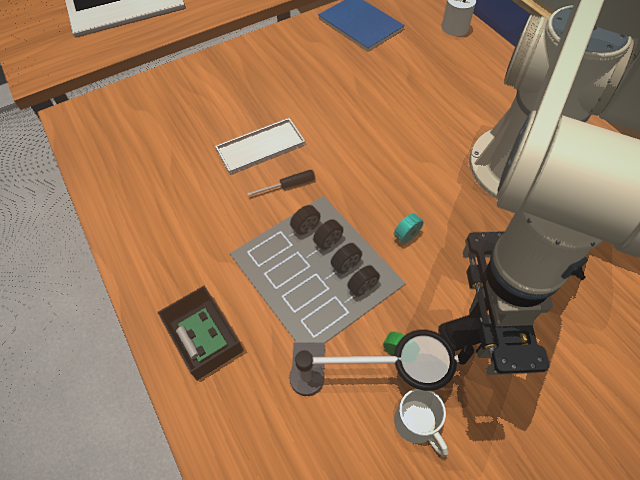

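The close-up shows four bays, with centres matching my estimate within 1 mm, and the four wheels behind them. In the scene picture the lens stands clear to the left and the mug and mouse are undisturbed. I'll roll each wheel by gripping it at the axle and pitching the tool 60° per stroke, three strokes per wheel.

```bash
cat > roll.py <<'E'
from h import *
import json
A=6.2; u=np.array([np.cos(np.radians(A)),np.sin(np.radians(A)),0])
def pose(g,t): r=tool(A,t); return np.array(g)+19*r.as_matrix()[:,2],r
def emit(p,r,poses,tag=""):
    rows=[]; q=(p,r)
    for P,Rt in poses:
        s,w,*q=call(p,r,P,Rt); rows.append({"slide":[int(x) for x in s],"twist":[float(x)+0. for x in w]})
    print(tag,json.dumps(rows)); return q
def stroke(p,r,g,t0=-40,t1=20):
    """close and roll; then open and lean back. returns commanded pose and grasp centre"""
    g=np.array(g,float); f=lambda t:pose(g+u*32*np.radians(t-t0),t); H=pose(g,t0)
    T=lambda *k:[f(t0+(t1-t0)*i/10) for i in k]
    p,r=emit(p,r,[H]*3+T(1,2),"close"); p,r=emit(p,r,T(3,4,5,6,7)); p,r=emit(p,r,T(8,9,10,10,10))
    g2=g+u*32*np.radians(t1-t0); b=lambda k:pose(g2,t1+(t0-t1)*k/8)
    p,r=emit(p,r,[b(0),b(0),b(1),b(2),b(3)],"open"); p,r=emit(p,r,[b(4),b(5),b(6),b(7),b(8)])
    return p,r,g2
E
python3 - <<'E'
from roll import *
p,r=now(); g=(499.5,76.5,36); 
P,Rt=pose(np.array(g)+[0,0,130],-40); p,r=go(p,r,[(P,Rt,2)]); P,Rt=pose(g,-40); p,r=go(p,r,[(P,Rt,1)])
p,r,g=stroke(p,r,g); print(g)
E
```

```text
slide [77, 90, 34] twist [0.1, 0.34, -0.29]
slide [34, 109, 43] twist [0.11, 0.33, -0.3]
slide [-83, 0, 99] twist [0.0, 0.0, 0.0]
close [{"slide": [0, 0, 0], "twist": [0.0, 0.0, 0.0]}, {"slide": [0, 0, 0], "twist": [0.0, 0.0, 0.0]}, {"slide": [0, 0, 0], "twist": [0.0, 0.0, 0.0]}, {"slide": [0, 0, 2], "twist": [0.0, -0.1, 0.0]}, {"slide": [1, 0, 4], "twist": [0.0, -0.21, 0.0]}]
 [{"slide": [1, 0, 2], "twist": [0.0, -0.1, 0.0]}, {"slide": [2, 0, 3], "twist": [0.0, -0.21, 0.0]}, {"slide": [3, 0, 4], "twist": [0.0, -0.31, 0.0]}, {"slide": [4, 0, 5], "twist": [0.0, -0.42, 0.0]}, {"slide": [5, 0, 6], "twist": [0.0, -0.52, 0.0]}]
 [{"slide": [1, 0, -1], "twist": [0.0, -0.11, 0.0]}, {"slide": [3, 0, -1], "twist": [0.0, -0.21, 0.0]}, {"slide": [4, 0, -2], "twist": [0.0, -0.32, 0.0]}, {"slide": [4, 0, -2], "twist": [0.0, -0.32, 0.0]}, {"slide": [4, 0, -2], "twist": [0.0, -0.32, 0.0]}]
open [{"slide": [0, 0, 0], "twist": [0.0, 0.0, 0.0]}, {"slide": [0, 0, 0], "twist": [0.0, 0.0, 0.0]}, {"slide": [3, 0, 0], "twist": [0.0, 0.14, 0.0]}, {"slide": [5, 0, 0], "twist": [0.0, 0.27, 0.0]}, {"slide": [7, 0, -1], "twist": [0.0, 0.4, 0.0]}]
 [{"slide": [3, 0, 0], "twist": [0.0, 0.13, 0.0]}, {"slide": [5, 0, -1], "twist": [0.0, 0.26, 0.0]}, {"slide": [8, 0, -1], "twist": [0.0, 0.39, 0.0]}, {"slide": [10, 0, -3], "twist": [0.0, 0.52, 0.0]}, {"slide": [12, 0, -4], "twist": [0.0, 0.65, 0.0]}]
[532.81431856  80.11909315  36.        ]
```

apply_moves([
  {"slide": [77,90,34],"twist": [0.1,0.34,-0.29]},
  {"slide": [77,90,34],"twist": [0.1,0.34,-0.29]},
  {"slide": [77,90,34],"twist": [0.1,0.34,-0.29]},
  {"slide": [77,90,34],"twist": [0.1,0.34,-0.29]},
  {"slide": [77,90,34],"twist": [0.1,0.34,-0.29]},
], fingers=42, force=12)

```text
t: 6.65
tcp_pos: [484.2, 190.6, 180.2]
eef_rot: [-0.006, 0.979, -0.105, 0.175]
ft_force: [-0.3, 0.6, 1.0]
grip_width: 0.459
grasp_force: 0.0
```

apply_moves([
  {"slide": [34,109,43],"twist": [0.11,0.33,-0.3]},
  {"slide": [34,109,43],"twist": [0.11,0.33,-0.3]},
  {"slide": [34,109,43],"twist": [0.11,0.33,-0.3]},
  {"slide": [34,109,43],"twist": [0.11,0.33,-0.3]},
  {"slide": [34,109,43],"twist": [0.11,0.33,-0.3]},
])

```text
t: 7.15
tcp_pos: [506.1, 96.7, 162.7]
eef_rot: [-0.01, 0.944, 0.036, 0.328]
ft_force: [0.7, -0.2, -0.0]
grip_width: 0.458
grasp_force: 0.0
```

```bash
python3 - <<'E'
from roll import *
p,r=now(); print(p,r.as_matrix().round(2).tolist(),state()["joint_pos"].round(2)); g=(499.5,76.5,36)
im=snapshot("top"); cv2.imwrite("pics/t3.png",im[165:305,210:410].repeat(3,0).repeat(3,1))
P,Rt=pose(g,-40); go(p,r,[(P,Rt,1)])
E
```

```text
[506.09793461  96.71652518 162.72955483] [[0.78, 0.07, 0.62], [0.06, -1.0, 0.04], [0.62, 0.0, -0.78]] [ 0.27  0.04  2.4  -1.29  0.13  3.01]
slide [-84, 19, 113] twist [0.03, 0.03, -0.02]
```

View pics/t3.png

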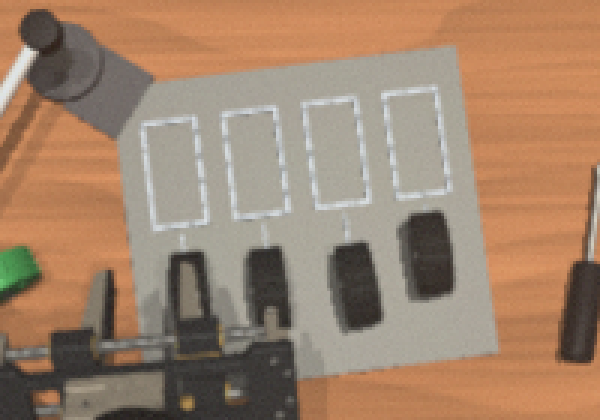

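The picture shows the hand leaning back, with joints 4 and 6 at their limits and joint 5 near zero. Leaning back is barely feasible here, so I'll use strokes that lean mostly forward.

```bash
python3 - <<'E'
from roll import *
p,r=now(); g=(499.5,76.5,36); P,Rt=pose(np.array(g)+[0,0,130],-5); p,r=go(p,r,[(P,Rt,1)])
E
```

```text
slide [-13, 21, 9] twist [0.02, -0.58, -0.03]
```

apply_moves([
  {"slide": [-13,21,9],"twist": [0.02,-0.58,-0.03]},
  {"slide": [-13,21,9],"twist": [0.02,-0.58,-0.03]},
  {"slide": [-13,21,9],"twist": [0.02,-0.58,-0.03]},
  {"slide": [-13,21,9],"twist": [0.02,-0.58,-0.03]},
  {"slide": [-13,21,9],"twist": [0.02,-0.58,-0.03]},
])

```text
t: 7.7
tcp_pos: [502.5, 72.0, 146.9]
eef_rot: [0.02, 0.982, 0.035, 0.187]
ft_force: [0.4, -1.8, -0.7]
grip_width: 0.452
grasp_force: 0.0
```

```bash
python3 - <<'E'
from roll import *
p,r=now(); print(p,r.as_matrix().round(2).tolist(),state()["joint_pos"].round(2)); g=(499.5,76.5,36)
go(p,r,[(*pose(np.array(g)+[0,0,130],-5),1)])
E
```

```text
[502.47964804  71.96532986 146.85525615] [[0.93, 0.06, 0.37], [0.08, -1.0, -0.03], [0.36, 0.05, -0.93]] [ 0.21  0.1   2.22 -0.23  0.47  1.89]
slide [-1, -5, -1] twist [0.06, -0.29, -0.03]
```

apply_moves([
  {"slide": [-1,-5,-1],"twist": [0.06,-0.29,-0.03]},
  {"slide": [-1,-5,-1],"twist": [0.06,-0.29,-0.03]},
  {"slide": [-1,-5,-1],"twist": [0.06,-0.29,-0.03]},
  {"slide": [-1,-5,-1],"twist": [0.06,-0.29,-0.03]},
])

```text
t: 8.1
tcp_pos: [502.5, 75.7, 147.0]
eef_rot: [-0.001, 0.998, 0.052, 0.045]
ft_force: [0.0, 0.4, -0.0]
grip_width: 0.455
grasp_force: 0.0
```

```bash
cat >> roll.py <<'E'
def wheel(g,ts,p=None,r=None):
    p,r=now() if p is None else (p,r); g=np.array(g,float)
    for i,(t0,t1) in enumerate(ts):
        n=6; f=lambda k:pose(g+u*32*np.radians((t1-t0)*k/n),t0+(t1-t0)*k/n)
        p,r=emit(p,r,[f(0)]*3+[f(1),f(2)],"close"); p,r=emit(p,r,[f(3),f(4),f(5),f(6),f(6)])
        g=g+u*32*np.radians(t1-t0)
        if i+1<len(ts):
            b=lambda k:pose(g,t1+(ts[i+1][0]-t1)*k/7)
            p,r=emit(p,r,[b(0),b(0),b(1),b(2),b(3)],"open"); p,r=emit(p,r,[b(4),b(5),b(6),b(7),b(7)])
    print(g); return p,r,g
E
python3 - <<'E'
from roll import *
p,r=now(); print(p,state()["joint_pos"].round(2)); g=(499.5,76.5,36)
p,r=go(p,r,[(*pose(g,-5),1)])
wheel(g,[(-5,30),(-10,35),(-15,35),(-28,22)],p,r)
E
```

```text
[502.47324592  75.74293694 146.97573131] [ 0.15  0.21  2.01 -0.01  0.83  1.63]
slide [-13, -2, 129] twist [0.0, -0.0, -0.0]
close [{"slide": [0, 0, 0], "twist": [0.0, 0.0, 0.0]}, {"slide": [0, 0, 0], "twist": [0.0, 0.0, 0.0]}, {"slide": [0, 0, 0], "twist": [0.0, 0.0, 0.0]}, {"slide": [1, 0, 0], "twist": [0.0, -0.1, 0.0]}, {"slide": [3, 0, 0], "twist": [0.0, -0.21, -0.01]}]
 [{"slide": [1, 0, 0], "twist": [0.0, -0.1, 0.0]}, {"slide": [2, 0, -1], "twist": [0.0, -0.2, 0.0]}, {"slide": [4, 0, -2], "twist": [0.0, -0.3, 0.0]}, {"slide": [5, 0, -3], "twist": [0.0, -0.4, 0.0]}, {"slide": [5, 0, -3], "twist": [0.0, -0.4, 0.0]}]
open [{"slide": [0, 0, 0], "twist": [0.01, 0.0, 0.0]}, {"slide": [0, 0, 0], "twist": [0.01, 0.0, 0.0]}, {"slide": [2, 0, 0], "twist": [0.01, 0.1, 0.0]}, {"slide": [4, 0, 0], "twist": [0.01, 0.2, 0.0]}, {"slide": [6, 1, -1], "twist": [0.01, 0.3, 0.0]}]
 [{"slide": [2, 0, 0], "twist": [-0.01, 0.09, 0.0]}, {"slide": [4, 0, 0], "twist": [-0.01, 0.19, 0.0]}, {"slide": [5, 0, 0], "twist": [-0.01, 0.29, 0.0]}, {"slide": [7, 0, -1], "twist": [-0.01, 0.39, 0.0]}, {"slide": [7, 
[... 1900 characters left out ...]
0]}, {"slide": [9, 0, -2], "twist": [0.0, 0.47, 0.0]}, {"slide": [11, 0, -4], "twist": [0.0, 0.63, 0.0]}, {"slide": [11, 0, -4], "twist": [0.0, 0.63, 0.0]}]
close [{"slide": [0, 0, 0], "twist": [0.0, 0.0, 0.0]}, {"slide": [0, 0, 0], "twist": [0.0, 0.0, 0.0]}, {"slide": [0, 0, 0], "twist": [0.0, 0.0, 0.0]}, {"slide": [1, 0, 2], "twist": [0.0, -0.15, 0.0]}, {"slide": [3, 0, 4], "twist": [0.0, -0.29, 0.0]}]
 [{"slide": [2, 0, 1], "twist": [0.0, -0.15, 0.0]}, {"slide": [3, 0, 1], "twist": [0.0, -0.29, 0.0]}, {"slide": [5, 0, 1], "twist": [0.0, -0.44, 0.0]}, {"slide": [8, 0, 0], "twist": [0.0, -0.58, 0.0]}, {"slide": [8, 0, 0], "twist": [0.0, -0.58, 0.0]}]
[599.44295568  87.35727944  36.        ]
```

apply_moves([
  {"slide": [-4,-2,40],"twist": [0,0,0]},
  {"slide": [-8,-2,80],"twist": [0,0,0]},
  {"slide": [-12,-2,110],"twist": [0,0,0]},
  {"slide": [-13,-2,129],"twist": [0,0,0]},
  {"slide": [-13,-2,129],"twist": [0,0,0]},
])

```text
t: 8.6
tcp_pos: [496.2, 76.5, 15.3]
eef_rot: [0.0, 0.998, 0.052, 0.042]
ft_force: [-0.3, 0.6, 0.6]
grip_width: 0.456
grasp_force: 0.0
```

apply_moves([
  {"slide": [0,0,0],"twist": [0,0,0]},
  {"slide": [0,0,0],"twist": [0,0,0]},
  {"slide": [0,0,0],"twist": [0,0,0]},
  {"slide": [0,0,0],"twist": [0,0,0]},
], fingers=20, force=12)

```text
t: 9.0
tcp_pos: [500.0, 76.6, 18.8]
eef_rot: [-0.0, 0.998, 0.052, 0.045]
ft_force: [-2.4, 0.5, 9.8]
grip_width: 0.284
grasp_force: 12.0
```

```bash
python3 - <<'E'
from roll import *
s=state();p,r=now(); print(p,r.as_matrix().round(3).tolist(),s["joint_pos"].round(2),s["ft_force"].round(1)); print(p-19*r.as_matrix()[:,2])
im=snapshot("scene"); cv2.imwrite("pics/s4.png",im[190:350,220:440].repeat(3,0).repeat(3,1))
E
```

```text
[500.0318381   76.62234048  18.84733219] [[0.99, 0.104, 0.09], [0.104, -0.995, 0.005], [0.09, 0.004, -0.996]] [ 0.16  0.42  2.1  -0.02  0.53  1.64] [-2.4  0.5  9.8]
[498.3167312   76.52016567  37.76948768]
```

View pics/s4.png

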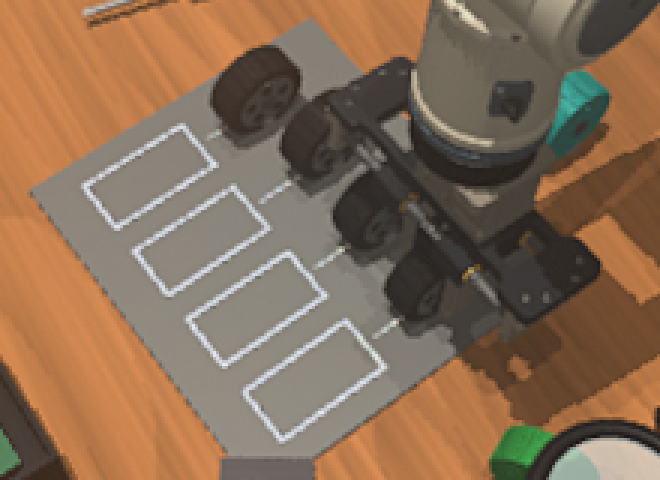

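The grip is at 26 mm, so the wheel is held. Starting the first stroke.

apply_moves([
  {"slide": [1,0,1],"twist": [0,-0.1,0]},
  {"slide": [3,0,1],"twist": [0,-0.2,0]},
  {"slide": [5,0,0],"twist": [0,-0.3,0]},
])

```text
t: 9.35
tcp_pos: [504.7, 77.0, 19.3]
eef_rot: [0.008, 0.993, 0.052, -0.106]
ft_force: [1.0, -0.5, -1.9]
grip_width: 0.281
grasp_force: 12.0
```

apply_moves([
  {"slide": [2,0,-1],"twist": [0,-0.1,0]},
  {"slide": [3,0,-2],"twist": [0,-0.2,0]},
  {"slide": [5,0,-3],"twist": [0,-0.3,0]},
  {"slide": [5,0,-3],"twist": [0,-0.3,0]},
])

```text
t: 9.75
tcp_pos: [511.7, 77.7, 20.7]
eef_rot: [0.015, 0.966, 0.05, -0.254]
ft_force: [0.9, 0.0, 12.4]
grip_width: 0.28
grasp_force: 12.0
```

```bash
python3 - <<'E'
from roll import *
s=state();p,r=now(); M=r.as_matrix(); print(p,M.round(3).tolist(),s["joint_pos"].round(2),s["ft_force"].round(1)); print(p-19*M[:,2],"tilt",np.degrees(np.arcsin(-M[:,2]@u)))
E
```

```text
[511.69289784  77.69759089  20.65428759] [[0.866, 0.104, -0.489], [0.089, -0.995, -0.055], [-0.492, 0.004, -0.871]] [0.14 0.73 1.61 0.01 1.32 1.6 ] [ 0.9  0.  12.4]
[520.98294587  78.74130463  37.19531746] tilt 29.473612309041414
```

```bash
python3 - <<'E'
from roll import *
p,r=now(); g=np.array((521,78.9,36)); b=lambda k:pose(g,29.5-39.5*k/7)
p,r=emit(p,r,[b(0),b(0),b(1),b(2),b(3)],"open"); p,r=emit(p,r,[b(4),b(5),b(6),b(7),b(7)])
wheel(g,[(-10,35),(-15,35),(-25,22)],p,r)
E
```

```text
open [{"slide": [1, 0, 1], "twist": [0.0, 0.0, -0.01]}, {"slide": [1, 0, 1], "twist": [0.0, 0.0, -0.01]}, {"slide": [2, 0, 1], "twist": [0.0, 0.1, -0.01]}, {"slide": [4, 0, 1], "twist": [0.0, 0.2, -0.01]}, {"slide": [6, 0, 0], "twist": [0.0, 0.29, -0.01]}]
 [{"slide": [2, 0, 0], "twist": [0.0, 0.1, 0.01]}, {"slide": [4, 0, 0], "twist": [0.0, 0.2, 0.01]}, {"slide": [6, 0, -1], "twist": [0.0, 0.3, 0.01]}, {"slide": [7, 0, -1], "twist": [0.0, 0.4, 0.01]}, {"slide": [7, 0, -1], "twist": [0.0, 0.4, 0.01]}]
close [{"slide": [0, 0, 0], "twist": [0.0, 0.0, 0.0]}, {"slide": [0, 0, 0], "twist": [0.0, 0.0, 0.0]}, {"slide": [0, 0, 0], "twist": [0.0, 0.0, 0.0]}, {"slide": [2, 0, 0], "twist": [0.0, -0.13, 0.0]}, {"slide": [4, 0, 1], "twist": [0.0, -0.26, 0.0]}]
 [{"slide": [1, 0, -1], "twist": [0.0, -0.13, 0.0]}, {"slide": [3, 0, -2], "twist": [0.0, -0.26, 0.0]}, {"slide": [5, 0, -3], "twist": [0.0, -0.4, 0.0]}, {"slide": [7, 0, -4], "twist": [0.0, -0.53, 0.0]}, {"slide": [7, 0, -4], "twist": [0.0, -0.53, 0.0]}]
open [{"slide": [0, 0, 0], "twist": [0.0, 0.0, 0.0]}, {"slide": [0, 0, 0], "twist": [0
[... 1265 characters left out ...]
0.0]}, {"slide": [8, 0, -2], "twist": [0.0, 0.45, 0.0]}, {"slide": [10, 0, -3], "twist": [0.0, 0.6, 0.0]}, {"slide": [10, 0, -3], "twist": [0.0, 0.6, 0.0]}]
close [{"slide": [0, 0, 0], "twist": [0.0, 0.0, 0.0]}, {"slide": [0, 0, 0], "twist": [0.0, 0.0, 0.0]}, {"slide": [0, 0, 0], "twist": [0.0, 0.0, 0.0]}, {"slide": [2, 0, 2], "twist": [0.0, -0.14, 0.0]}, {"slide": [3, 0, 3], "twist": [0.0, -0.27, 0.0]}]
 [{"slide": [2, 0, 1], "twist": [0.0, -0.14, 0.0]}, {"slide": [4, 0, 1], "twist": [0.0, -0.28, 0.0]}, {"slide": [6, 0, 1], "twist": [0.0, -0.41, 0.0]}, {"slide": [8, 0, 0], "twist": [0.0, -0.55, 0.0]}, {"slide": [8, 0, 0], "twist": [0.0, -0.55, 0.0]}]
[599.84388726  87.46518711  36.        ]
```

apply_moves([
  {"slide": [0,0,0],"twist": [0,0,0]},
  {"slide": [0,0,0],"twist": [0,0,0]},
  {"slide": [2,0,1],"twist": [0,0.1,0]},
  {"slide": [4,0,1],"twist": [0,0.2,0]},
  {"slide": [6,0,0],"twist": [0,0.29,0]},
], fingers=42)

```text
t: 10.25
tcp_pos: [515.0, 78.0, 17.4]
eef_rot: [0.008, 0.993, 0.052, -0.108]
ft_force: [0.1, -0.2, -1.0]
grip_width: 0.458
grasp_force: 0.0
```

apply_moves([
  {"slide": [2,0,0],"twist": [0,0.1,0]},
  {"slide": [4,0,0],"twist": [0,0.2,0]},
  {"slide": [6,0,-1],"twist": [0,0.3,0]},
  {"slide": [7,0,-1],"twist": [0,0.4,0]},
  {"slide": [7,0,-1],"twist": [0,0.4,0]},
])

```text
t: 10.75
tcp_pos: [518.4, 78.3, 16.3]
eef_rot: [-0.002, 0.995, 0.052, 0.088]
ft_force: [-0.9, 0.1, 0.5]
grip_width: 0.459
grasp_force: 0.0
```

apply_moves([
  {"slide": [0,0,0],"twist": [0,0,0]},
  {"slide": [0,0,0],"twist": [0,0,0]},
  {"slide": [0,0,0],"twist": [0,0,0]},
  {"slide": [2,0,0],"twist": [0,-0.13,0]},
  {"slide": [4,0,1],"twist": [0,-0.26,0]},
], fingers=20)

```text
t: 11.25
tcp_pos: [525.9, 79.4, 17.0]
eef_rot: [0.004, 0.998, 0.052, -0.043]
ft_force: [1.4, -0.1, -1.8]
grip_width: 0.281
grasp_force: 12.0
```

apply_moves([
  {"slide": [1,0,-1],"twist": [0,-0.13,0]},
  {"slide": [3,0,-2],"twist": [0,-0.26,0]},
  {"slide": [5,0,-3],"twist": [0,-0.4,0]},
  {"slide": [7,0,-4],"twist": [0,-0.53,0]},
  {"slide": [7,0,-4],"twist": [0,-0.53,0]},
])

```text
t: 11.75
tcp_pos: [535.0, 80.2, 18.8]
eef_rot: [0.018, 0.951, 0.049, -0.304]
ft_force: [0.3, -0.9, 12.3]
grip_width: 0.288
grasp_force: 12.0
```

```bash
cat >> roll.py <<'E'
def rep(name=None):
    s=state();p,r=now(); M=r.as_matrix(); print("grasp",(p-19*M[:,2]).round(1),"tilt",np.degrees(np.arcsin(-M[:,2]@u)).round(1),"j",s["joint_pos"].round(2),"F",s["ft_force"].round(1),"w",s["grip_width"]*92)
    if name:
        im=snapshot("scene"); cv2.imwrite(name,im[190:350,220:440].repeat(3,0).repeat(3,1))
E
python3 -c "
from roll import *
rep()"
```

```text
grasp [546.   81.4  34.3] tilt 35.5 j [0.14 0.82 1.47 0.02 1.47 1.6 ] F [ 0.3 -0.9 12.3] w 26.53158473446615
```

apply_moves([
  {"slide": [0,0,0],"twist": [0,0,0]},
  {"slide": [0,0,0],"twist": [0,0,0]},
  {"slide": [2,0,-1],"twist": [0,0.13,0]},
  {"slide": [5,0,-3],"twist": [0,0.25,0]},
  {"slide": [7,0,-3],"twist": [0,0.38,0]},
], fingers=42)

```text
t: 12.25
tcp_pos: [541.9, 80.9, 18.5]
eef_rot: [0.008, 0.992, 0.052, -0.112]
ft_force: [0.1, -0.3, -0.5]
grip_width: 0.458
grasp_force: 0.0
```

apply_moves([
  {"slide": [2,0,-1],"twist": [0,0.12,0]},
  {"slide": [5,0,-1],"twist": [0,0.25,0]},
  {"slide": [7,0,-2],"twist": [0,0.37,0]},
  {"slide": [9,0,-3],"twist": [0,0.5,0]},
  {"slide": [9,0,-3],"twist": [0,0.5,0]},
])

```text
t: 12.75
tcp_pos: [545.8, 81.2, 18.2]
eef_rot: [-0.005, 0.99, 0.052, 0.133]
ft_force: [-0.4, 0.4, 0.1]
grip_width: 0.463
grasp_force: 0.0
```

apply_moves([
  {"slide": [0,0,0],"twist": [0,0,0]},
  {"slide": [0,0,0],"twist": [0,0,0]},
  {"slide": [0,0,0],"twist": [0,0,0]},
  {"slide": [2,0,1],"twist": [0,-0.15,0]},
  {"slide": [3,0,2],"twist": [0,-0.29,0]},
], fingers=20)

```text
t: 13.25
tcp_pos: [553.2, 82.4, 18.7]
eef_rot: [0.002, 0.999, 0.053, -0.014]
ft_force: [0.7, 0.0, -3.2]
grip_width: 0.282
grasp_force: 12.0
```

apply_moves([
  {"slide": [2,0,-1],"twist": [0,-0.15,0]},
  {"slide": [4,0,-1],"twist": [0,-0.3,0]},
  {"slide": [6,0,-2],"twist": [0,-0.44,0]},
  {"slide": [9,0,-4],"twist": [0,-0.58,0]},
  {"slide": [9,0,-4],"twist": [0,-0.58,0]},
])

```text
t: 13.75
tcp_pos: [564.0, 83.3, 19.9]
eef_rot: [0.017, 0.952, 0.049, -0.3]
ft_force: [-1.0, 0.2, 6.1]
grip_width: 0.282
grasp_force: 12.0
```

apply_moves([
  {"slide": [0,0,0],"twist": [0,0,0]},
  {"slide": [0,0,0],"twist": [0,0,0]},
  {"slide": [3,0,0],"twist": [0,0.15,0]},
  {"slide": [5,0,-1],"twist": [0,0.3,0]},
  {"slide": [8,0,-2],"twist": [0,0.45,0]},
], fingers=42)

```text
t: 14.25
tcp_pos: [571.2, 84.0, 19.7]
eef_rot: [0.006, 0.996, 0.052, -0.072]
ft_force: [-0.2, -0.1, 0.2]
grip_width: 0.457
grasp_force: 0.0
```

apply_moves([
  {"slide": [3,0,0],"twist": [0,0.15,0]},
  {"slide": [5,0,-1],"twist": [0,0.3,0]},
  {"slide": [8,0,-2],"twist": [0,0.45,0]},
  {"slide": [10,0,-3],"twist": [0,0.6,0]},
  {"slide": [10,0,-3],"twist": [0,0.6,0]},
])

```text
t: 14.75
tcp_pos: [579.1, 85.5, 21.0]
eef_rot: [-0.011, 0.973, 0.052, 0.224]
ft_force: [1.7, -1.1, -0.1]
grip_width: 0.457
grasp_force: 0.0
```

```bash
python3 -c "
from roll import *
rep('pics/s5.png')"
```

```text
grasp [570.9  84.6  38.1] tilt -25.9 j [ 0.16  0.44  2.2  -0.5   0.05  2.12] F [ 1.7 -1.1 -0.1] w 42.02811877881
```

View pics/s5.png

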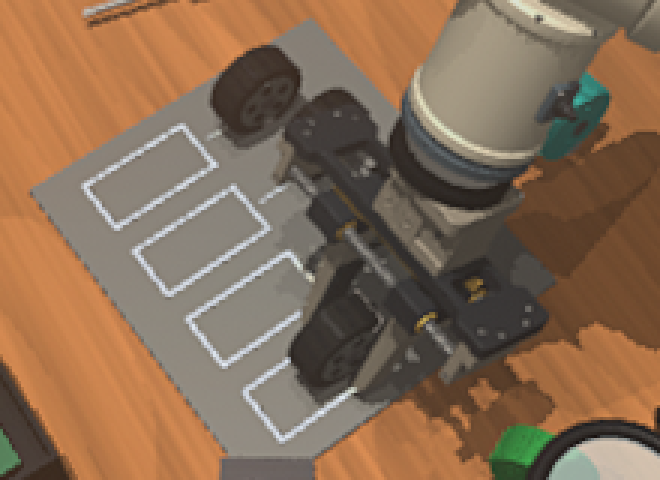

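The wheel stands between the open fingers near (335,340), at the entry to its bay. Joint 5 is again near zero at −25°, so the last stroke starts at −17°.

```bash
python3 - <<'E'
from roll import *
p,r=now(); g=np.array((572,84.6,36))
p,r=emit(p,r,[pose(g,-21),pose(g,-17),pose(g,-17)])
p,r,g=wheel(g,[(-17,24)],p,r)
p,r=go(p,r,[(*pose(g-u*10+np.array([0,0,110]),10),1)])
g=np.array((502.3,14.5,36)); go(p,r,[(*pose(g+[0,0,100],-5),1),(*pose(g,-5),1)])
E
```

```text
[{"slide": [1, 1, 2], "twist": [0.0, -0.08, 0.0]}, {"slide": [0, 1, 2], "twist": [0.0, -0.15, 0.0]}, {"slide": [0, 1, 2], "twist": [0.0, -0.15, 0.0]}]
close [{"slide": [0, 0, 0], "twist": [0.0, 0.0, 0.0]}, {"slide": [0, 0, 0], "twist": [0.0, 0.0, 0.0]}, {"slide": [0, 0, 0], "twist": [0.0, 0.0, 0.0]}, {"slide": [1, 0, 1], "twist": [0.0, -0.12, 0.0]}, {"slide": [2, 0, 2], "twist": [0.0, -0.24, 0.0]}]
 [{"slide": [2, 0, 0], "twist": [0.0, -0.12, 0.0]}, {"slide": [4, 0, 0], "twist": [0.0, -0.24, 0.0]}, {"slide": [5, 0, -1], "twist": [0.0, -0.36, 0.0]}, {"slide": [7, 0, -1], "twist": [0.0, -0.48, 0.0]}, {"slide": [7, 0, -1], "twist": [0.0, -0.48, 0.0]}]
[594.76478435  87.07304698  36.        ]
slide [-50, 0, -97] twist [0.0, 0.24, -0.0]
slide [-81, 62, 25] twist [0.0, 0.27, -0.0]
slide [-9, 0, 100] twist [0.0, -0.0, -0.0]
```

apply_moves([
  {"slide": [1,1,2],"twist": [0,-0.08,0]},
  {"slide": [0,1,2],"twist": [0,-0.15,0]},
  {"slide": [0,1,2],"twist": [0,-0.15,0]},
])

```text
t: 15.1
tcp_pos: [584.9, 85.5, 20.5]
eef_rot: [-0.007, 0.987, 0.052, 0.15]
ft_force: [0.6, -0.2, -0.4]
grip_width: 0.456
grasp_force: 0.0
```

apply_moves([
  {"slide": [0,0,0],"twist": [0,0,0]},
  {"slide": [0,0,0],"twist": [0,0,0]},
  {"slide": [0,0,0],"twist": [0,0,0]},
  {"slide": [1,0,1],"twist": [0,-0.12,0]},
  {"slide": [2,0,2],"twist": [0,-0.24,0]},
], fingers=20)

```text
t: 15.6
tcp_pos: [582.3, 83.9, 17.1]
eef_rot: [0.001, 0.998, 0.052, 0.027]
ft_force: [0.7, 0.3, -2.8]
grip_width: 0.283
grasp_force: 12.0
```

apply_moves([
  {"slide": [2,0,0],"twist": [0,-0.12,0]},
  {"slide": [4,0,0],"twist": [0,-0.24,0]},
  {"slide": [5,0,-1],"twist": [0,-0.36,0]},
  {"slide": [7,0,-1],"twist": [0,-0.48,0]},
  {"slide": [7,0,-1],"twist": [0,-0.48,0]},
])

```text
t: 16.1
tcp_pos: [592.2, 84.5, 17.9]
eef_rot: [0.014, 0.976, 0.05, -0.211]
ft_force: [-0.3, 1.0, 15.9]
grip_width: 0.277
grasp_force: 12.0
```

apply_moves([
  {"slide": [0,0,0],"twist": [0,0,0]},
  {"slide": [0,0,0],"twist": [0,0,0]},
  {"slide": [0,0,0],"twist": [0,0,0]},
], fingers=42)

```text
t: 16.4
tcp_pos: [590.2, 84.6, 18.0]
eef_rot: [0.014, 0.976, 0.051, -0.209]
ft_force: [0.6, -1.0, -0.2]
grip_width: 0.455
grasp_force: 0.0
```

```bash
python3 -c "
from roll import *
rep()
p,r=now()
p,r=go(p,r,[((p-u*25+[0,0,110]),tool(A,10),1)])
p,r=go(p,r,[(*pose(np.array((502.3,14.5,140)),0),1)])
g=np.array((502.3,14.5,36));p,r=go(p,r,[(*pose(g,-5),1)])
"
```

```text
grasp [597.9  85.5  35.4] tilt 24.2 j [0.14 0.77 1.48 0.01 1.31 1.6 ] F [ 0.6 -1.  -0.2] w 41.858059569825635
slide [-68, 1, -90] twist [0.0, 0.25, -0.01]
slide [-68, 59, 19] twist [0.0, 0.17, 0.01]
slide [2, 0, 104] twist [0.0, 0.09, -0.0]
```

apply_moves([
  {"slide": [-34,0,-45],"twist": [0,0.1,0]},
  {"slide": [-68,1,-90],"twist": [0,0.2,0]},
  {"slide": [-68,1,-90],"twist": [0,0.25,0]},
  {"slide": [-68,1,-90],"twist": [0,0.25,0]},
])

```text
t: 16.8
tcp_pos: [565.6, 81.7, 131.4]
eef_rot: [0.007, 0.995, 0.052, -0.083]
ft_force: [-0.7, 0.2, -0.5]
grip_width: 0.459
grasp_force: 0.0
```

apply_moves([
  {"slide": [-68,59,19],"twist": [0,0.17,0]},
  {"slide": [-68,59,19],"twist": [0,0.17,0]},
  {"slide": [-68,59,19],"twist": [0,0.17,0]},
  {"slide": [-68,59,19],"twist": [0,0.17,0]},
])

```text
t: 17.2
tcp_pos: [501.4, 15.2, 120.9]
eef_rot: [0.002, 0.999, 0.052, -0.002]
ft_force: [0.1, -0.5, 0.7]
grip_width: 0.457
grasp_force: 0.0
```

```bash
python3 -c "
from roll import *
rep()
im=snapshot('top'); cv2.imwrite('pics/t6.png',im[165:305,210:410].repeat(3,0).repeat(3,1))
sc=snapshot('scene'); cv2.imwrite('pics/s6.png',np.vstack([sc[190:350,220:420].repeat(3,0).repeat(3,1)]))
a=cv2.imread('pics/t6.png');b=cv2.imread('pics/s6.png');cv2.imwrite('pics/b6.png',cv2.resize(np.vstack([a,b]),None,fx=.66,fy=.66))
p,r=now()
g=np.array((502.3,14.5,36));p,r=go(p,r,[(*pose(g,-5),1)])
wheel(g,[(-5,30),(-10,35),(-15,35),(-17,30)],p,r)
"
```

```text
grasp [501.4  15.3 139.9] tilt 0.2 j [ 0.03  0.28  1.98 -0.01  0.89  1.5 ] F [ 0.1 -0.5  0.7] w 42.080487176671475
slide [1, 1, 104] twist [0.0, 0.09, -0.0]
close [{"slide": [-1, 0, 0], "twist": [0.0, 0.0, 0.0]}, {"slide": [-1, 0, 0], "twist": [0.0, 0.0, 0.0]}, {"slide": [-1, 0, 0], "twist": [0.0, 0.0, 0.0]}, {"slide": [1, 0, 1], "twist": [0.0, -0.1, 0.0]}, {"slide": [2, 0, 1], "twist": [0.0, -0.21, 0.0]}]
 [{"slide": [1, 0, -1], "twist": [0.0, -0.1, 0.0]}, {"slide": [3, 0, -2], "twist": [0.0, -0.2, 0.0]}, {"slide": [4, 0, -3], "twist": [0.0, -0.3, 0.0]}, {"slide": [5, 0, -4], "twist": [0.0, -0.4, 0.0]}, {"slide": [5, 0, -4], "twist": [0.0, -0.4, 0.0]}]
open [{"slide": [1, 0, 0], "twist": [0.0, 0.0, -0.01]}, {"slide": [1, 0, 0], "twist": [0.0, 0.0, -0.01]}, {"slide": [2, 0, 0], "twist": [0.0, 0.1, -0.01]}, {"slide": [4, 0, 0], "twist": [0.0, 0.2, -0.01]}, {"slide": [6, 0, -1], "twist": [0.0, 0.3, -0.01]}]
 [{"slide": [2, 0, 0], "twist": [0.0, 0.1, 0.01]}, {"slide": [4, 0, 0], "twist": [0.0, 0.2, 0.01]}, {"slide": [6, 0, 0], "twist": [0.0, 0.3, 0.01]}, {"slide": [7, 0, -1], "twist": [
[... 1931 characters left out ...]
]}, {"slide": [7, 0, -2], "twist": [0.0, 0.39, 0.0]}, {"slide": [9, 0, -3], "twist": [0.0, 0.52, 0.0]}, {"slide": [9, 0, -3], "twist": [0.0, 0.52, 0.0]}]
close [{"slide": [0, 0, 0], "twist": [0.0, 0.0, 0.0]}, {"slide": [0, 0, 0], "twist": [0.0, 0.0, 0.0]}, {"slide": [0, 0, 0], "twist": [0.0, 0.0, 0.0]}, {"slide": [2, 0, 2], "twist": [0.0, -0.14, 0.0]}, {"slide": [3, 0, 2], "twist": [0.0, -0.28, 0.0]}]
 [{"slide": [2, 0, 0], "twist": [0.0, -0.13, 0.0]}, {"slide": [4, 0, 0], "twist": [0.0, -0.27, 0.0]}, {"slide": [6, 0, -1], "twist": [0.0, -0.41, 0.0]}, {"slide": [8, 0, -2], "twist": [0.0, -0.54, 0.0]}, {"slide": [8, 0, -2], "twist": [0.0, -0.54, 0.0]}]
[600.57723975  25.17632478  36.        ]
```

View pics/b6.png

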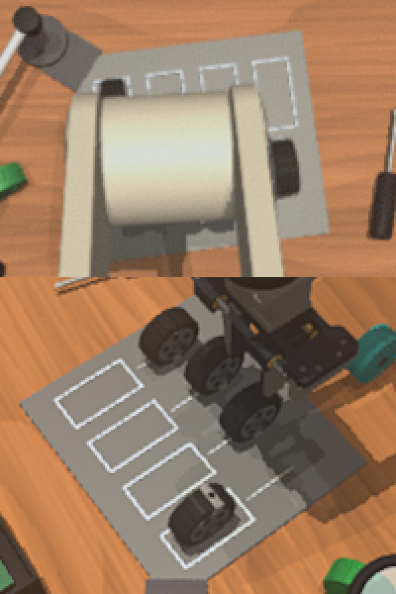

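The left wheel stands in its bay with the steel clamp visible on top, near (210,495). Now wheel two.

apply_moves([
  {"slide": [1,1,40],"twist": [0,0.05,0]},
  {"slide": [1,1,75],"twist": [0,0.09,0]},
  {"slide": [1,1,104],"twist": [0,0.09,0]},
  {"slide": [1,1,104],"twist": [0,0.09,0]},
  {"slide": [1,1,104],"twist": [0,0.09,0]},
])

```text
t: 17.8
tcp_pos: [504.1, 14.9, 17.5]
eef_rot: [-0.0, 0.998, 0.053, 0.044]
ft_force: [0.0, -0.5, 0.1]
grip_width: 0.453
grasp_force: 0.0
```

apply_moves([
  {"slide": [0,0,0],"twist": [0,0,0]},
  {"slide": [0,0,0],"twist": [0,0,0]},
  {"slide": [0,0,0],"twist": [0,0,0]},
  {"slide": [1,0,1],"twist": [0,-0.1,0]},
  {"slide": [2,0,1],"twist": [0,-0.2,0]},
], fingers=20)

```text
t: 18.3
tcp_pos: [505.3, 14.5, 18.2]
eef_rot: [0.005, 0.997, 0.052, -0.057]
ft_force: [0.8, -0.6, -2.3]
grip_width: 0.283
grasp_force: 12.0
```

apply_moves([
  {"slide": [1,0,-1],"twist": [0,-0.1,0]},
  {"slide": [3,0,-2],"twist": [0,-0.2,0]},
  {"slide": [4,0,-3],"twist": [0,-0.3,0]},
  {"slide": [5,0,-4],"twist": [0,-0.4,0]},
  {"slide": [5,0,-4],"twist": [0,-0.4,0]},
])

```text
t: 18.8
tcp_pos: [512.4, 15.4, 20.1]
eef_rot: [0.015, 0.966, 0.05, -0.254]
ft_force: [1.6, 0.3, 7.5]
grip_width: 0.282
grasp_force: 12.0
```

apply_moves([
  {"slide": [0,0,0],"twist": [0,0,0]},
  {"slide": [0,0,0],"twist": [0,0,0]},
  {"slide": [2,0,0],"twist": [0,0.1,0]},
  {"slide": [4,0,0],"twist": [0,0.2,0]},
  {"slide": [6,0,-1],"twist": [0,0.3,0]},
], fingers=42)

```text
t: 19.3
tcp_pos: [516.4, 15.8, 18.6]
eef_rot: [0.008, 0.993, 0.052, -0.103]
ft_force: [0.0, 0.0, 0.2]
grip_width: 0.457
grasp_force: 0.0
```

apply_moves([
  {"slide": [2,0,0],"twist": [0,0.1,0]},
  {"slide": [4,0,0],"twist": [0,0.2,0]},
  {"slide": [6,0,0],"twist": [0,0.3,0]},
  {"slide": [7,0,-1],"twist": [0,0.4,0]},
  {"slide": [7,0,-1],"twist": [0,0.4,0]},
])

```text
t: 19.8
tcp_pos: [519.6, 16.3, 17.6]
eef_rot: [-0.003, 0.994, 0.052, 0.094]
ft_force: [-0.5, 0.7, -0.2]
grip_width: 0.456
grasp_force: 0.0
```

```bash
python3 -c "
from roll import *
rep()"
```

```text
grasp [516.1  16.   36.3] tilt -10.7 j [0.02 0.41 2.14 0.03 0.4  1.46] F [-0.5  0.7 -0.2] w 41.98174515766814
```

apply_moves([
  {"slide": [1,0,0],"twist": [0,0,0]},
  {"slide": [1,0,0],"twist": [0,0,0]},
  {"slide": [1,0,0],"twist": [0,0,0]},
  {"slide": [3,0,1],"twist": [0,-0.13,0]},
  {"slide": [5,0,1],"twist": [0,-0.26,0]},
], fingers=20)

```text
t: 20.3
tcp_pos: [528.3, 16.8, 18.3]
eef_rot: [0.005, 0.998, 0.052, -0.038]
ft_force: [0.9, 0.1, -1.8]
grip_width: 0.28
grasp_force: 12.0
```

apply_moves([
  {"slide": [1,0,-1],"twist": [0,-0.13,0]},
  {"slide": [3,0,-1],"twist": [0,-0.26,0]},
  {"slide": [5,0,-3],"twist": [0,-0.39,0]},
  {"slide": [7,0,-4],"twist": [0,-0.52,0]},
  {"slide": [7,0,-4],"twist": [0,-0.52,0]},
])

```text
t: 20.8
tcp_pos: [537.2, 18.0, 19.0]
eef_rot: [0.018, 0.954, 0.05, -0.294]
ft_force: [2.0, 0.2, 2.1]
grip_width: 0.279
grasp_force: 12.0
```

apply_moves([
  {"slide": [0,0,0],"twist": [0,0,0]},
  {"slide": [0,0,0],"twist": [0,0,0]},
  {"slide": [2,0,0],"twist": [0,0.13,0]},
  {"slide": [5,0,-1],"twist": [0,0.25,0]},
  {"slide": [7,0,-1],"twist": [0,0.37,0]},
], fingers=42)

```text
t: 21.3
tcp_pos: [542.6, 18.5, 18.8]
eef_rot: [0.008, 0.993, 0.052, -0.107]
ft_force: [0.1, -1.8, -1.2]
grip_width: 0.457
grasp_force: 0.0
```

apply_moves([
  {"slide": [2,0,0],"twist": [0,0.13,0]},
  {"slide": [5,0,-1],"twist": [0,0.25,0]},
  {"slide": [7,0,-2],"twist": [0,0.38,0]},
  {"slide": [9,0,-3],"twist": [0,0.5,0]},
  {"slide": [9,0,-3],"twist": [0,0.5,0]},
])

```text
t: 21.8
tcp_pos: [547.0, 19.2, 18.8]
eef_rot: [-0.005, 0.989, 0.052, 0.138]
ft_force: [-0.6, -0.7, -0.1]
grip_width: 0.458
grasp_force: 0.0
```

apply_moves([
  {"slide": [0,0,0],"twist": [0,0,0]},
  {"slide": [0,0,0],"twist": [0,0,0]},
  {"slide": [0,0,0],"twist": [0,0,0]},
  {"slide": [2,0,1],"twist": [0,-0.14,0]},
  {"slide": [3,0,2],"twist": [0,-0.29,0]},
], fingers=20)

```text
t: 22.3
tcp_pos: [554.5, 19.3, 18.8]
eef_rot: [0.003, 0.999, 0.052, -0.009]
ft_force: [0.5, -0.4, -2.4]
grip_width: 0.281
grasp_force: 12.0
```

apply_moves([
  {"slide": [2,0,-1],"twist": [0,-0.14,0]},
  {"slide": [4,0,-1],"twist": [0,-0.29,0]},
  {"slide": [6,0,-2],"twist": [0,-0.43,0]},
  {"slide": [9,0,-4],"twist": [0,-0.58,0]},
  {"slide": [9,0,-4],"twist": [0,-0.58,0]},
])

```text
t: 22.8
tcp_pos: [565.1, 20.9, 19.2]
eef_rot: [0.018, 0.954, 0.049, -0.296]
ft_force: [-0.2, -0.3, 3.5]
grip_width: 0.281
grasp_force: 12.0
```

```bash
python3 -c "
from roll import *
rep()"
```

```text
grasp [575.8  22.1  34.8] tilt 34.5 j [ 0.05  0.84  1.42 -0.03  1.49  1.54] F [-0.2 -0.3  3.5] w 25.827603166968593
```

apply_moves([
  {"slide": [0,0,0],"twist": [0,0,0]},
  {"slide": [0,0,0],"twist": [0,0,0]},
  {"slide": [2,0,-1],"twist": [0,0.13,0]},
  {"slide": [5,0,-1],"twist": [0,0.26,0]},
  {"slide": [7,0,-2],"twist": [0,0.39,0]},
], fingers=42)

```text
t: 23.3
tcp_pos: [571.4, 21.6, 20.4]
eef_rot: [0.007, 0.994, 0.052, -0.097]
ft_force: [0.1, 1.0, -0.1]
grip_width: 0.456
grasp_force: 0.0
```

apply_moves([
  {"slide": [2,0,0],"twist": [0,0.13,0]},
  {"slide": [5,0,-1],"twist": [0,0.26,0]},
  {"slide": [7,0,-2],"twist": [0,0.39,0]},
  {"slide": [9,0,-3],"twist": [0,0.52,0]},
  {"slide": [9,0,-3],"twist": [0,0.52,0]},
])

```text
t: 23.8
tcp_pos: [575.5, 22.2, 20.4]
eef_rot: [-0.006, 0.986, 0.052, 0.158]
ft_force: [-1.1, -0.5, -0.6]
grip_width: 0.454
grasp_force: 0.0
```

apply_moves([
  {"slide": [0,0,0],"twist": [0,0,0]},
  {"slide": [0,0,0],"twist": [0,0,0]},
  {"slide": [0,0,0],"twist": [0,0,0]},
  {"slide": [2,0,2],"twist": [0,-0.14,0]},
  {"slide": [3,0,2],"twist": [0,-0.28,0]},
], fingers=20)

```text
t: 24.3
tcp_pos: [583.4, 22.3, 20.5]
eef_rot: [0.002, 0.999, 0.052, 0.016]
ft_force: [1.3, -0.3, -2.6]
grip_width: 0.283
grasp_force: 12.0
```

apply_moves([
  {"slide": [2,0,0],"twist": [0,-0.14,0]},
  {"slide": [4,0,0],"twist": [0,-0.28,0]},
  {"slide": [6,0,-1],"twist": [0,-0.42,0]},
  {"slide": [8,0,-2],"twist": [0,-0.56,0]},
  {"slide": [9,0,-2],"twist": [0,-0.6,0]},
])

```text
t: 24.8
tcp_pos: [594.2, 23.9, 22.0]
eef_rot: [0.017, 0.959, 0.05, -0.28]
ft_force: [0.2, -0.4, 10.3]
grip_width: 0.282
grasp_force: 12.0
```

apply_moves([
  {"slide": [0,0,0],"twist": [0,0,0]},
  {"slide": [0,0,0],"twist": [0,0,0]},
  {"slide": [0,0,0],"twist": [0,0,0]},
], fingers=42)

```text
t: 25.1
tcp_pos: [592.2, 23.8, 22.1]
eef_rot: [0.017, 0.96, 0.05, -0.277]
ft_force: [-0.9, 0.0, 0.5]
grip_width: 0.454
grasp_force: 0.0
```

```bash
python3 -c "
from roll import *
rep()
p,r=now()
p,r=go(p,r,[((p-u*25+[0,0,110]),tool(A,10),1)])
g=np.array((505,-53,36))
p,r=go(p,r,[(*pose(g+[0,0,104],0),1)])
p,r=go(p,r,[(*pose(g,-5),1)])
"
```

```text
grasp [602.2  24.9  38.1] tilt 32.2 j [ 0.06  0.84  1.37 -0.03  1.48  1.53] F [-0.9  0.   0.5] w 41.79626318509526
slide [-80, 1, -80] twist [0.0, 0.39, -0.01]
slide [-67, 66, 23] twist [0.0, 0.17, 0.01]
slide [2, 0, 104] twist [0.0, 0.09, -0.0]
```

apply_moves([
  {"slide": [-40,0,-40],"twist": [0,0.13,0]},
  {"slide": [-80,1,-80],"twist": [0,0.26,0]},
  {"slide": [-80,1,-80],"twist": [0,0.39,0]},
  {"slide": [-80,1,-80],"twist": [0,0.39,0]},
])

```text
t: 25.5
tcp_pos: [565.7, 20.4, 136.2]
eef_rot: [0.007, 0.995, 0.052, -0.082]
ft_force: [0.2, -1.1, 0.1]
grip_width: 0.459
grasp_force: 0.0
```

apply_moves([
  {"slide": [-67,66,23],"twist": [0,0.17,0]},
  {"slide": [-67,66,23],"twist": [0,0.17,0]},
  {"slide": [-67,66,23],"twist": [0,0.17,0]},
  {"slide": [-67,66,23],"twist": [0,0.17,0]},
  {"slide": [-67,66,23],"twist": [0,0.17,0]},
], fingers=38)

```text
t: 26.0
tcp_pos: [506.1, -52.1, 121.5]
eef_rot: [0.002, 0.999, 0.052, -0.001]
ft_force: [0.1, -0.0, 0.5]
grip_width: 0.414
grasp_force: 0.0
```

```bash
python3 -c "
from roll import *
rep('pics/s7.png')
p,r=now()
g=np.array((504.5,-53,36));p,r=go(p,r,[(*pose(g,-5),1)])
"
```

```text
grasp [506.1 -52.  140.5] tilt 0.1 j [-0.1   0.29  1.96 -0.01  0.89  1.37] F [ 0.1 -0.   0.5] w 38.06572947640041
slide [0, 0, 104] twist [0.0, 0.09, -0.0]
```

View pics/s7.png

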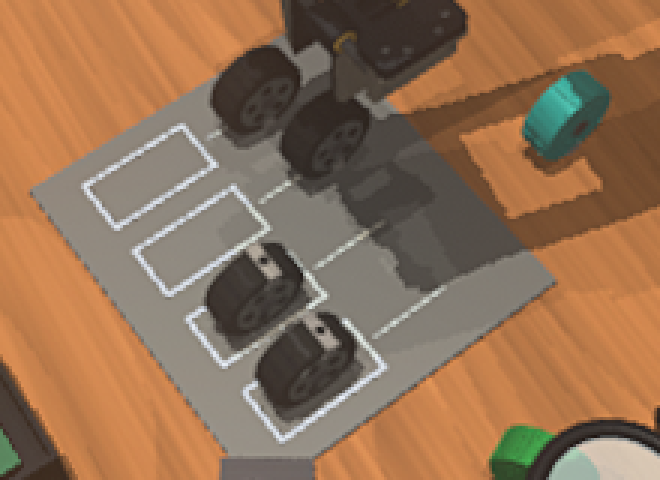

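Both left wheels are in their bays with clamps on top, at (320,328) and (263,258) in the crop. Now wheel three.

apply_moves([
  {"slide": [0,0,40],"twist": [0,0.05,0]},
  {"slide": [0,0,75],"twist": [0,0.09,0]},
  {"slide": [0,0,104],"twist": [0,0.09,0]},
  {"slide": [0,0,104],"twist": [0,0.09,0]},
  {"slide": [0,0,104],"twist": [0,0.09,0]},
])

```text
t: 26.55
tcp_pos: [505.4, -52.3, 17.3]
eef_rot: [-0.0, 0.998, 0.053, 0.044]
ft_force: [0.1, 0.9, 0.1]
grip_width: 0.413
grasp_force: 0.0
```

apply_moves([
  {"slide": [0,0,0],"twist": [0,0,0]},
  {"slide": [0,0,0],"twist": [0,0,0]},
  {"slide": [0,0,0],"twist": [0,0,0]},
  {"slide": [1,0,1],"twist": [0,-0.1,0]},
  {"slide": [2,0,1],"twist": [0,-0.2,0]},
], fingers=20)

```text
t: 27.05
tcp_pos: [506.6, -53.0, 18.1]
eef_rot: [0.006, 0.997, 0.052, -0.057]
ft_force: [0.2, 0.6, -2.3]
grip_width: 0.284
grasp_force: 12.0
```

apply_moves([
  {"slide": [1,0,-1],"twist": [0,-0.1,0]},
  {"slide": [3,0,-2],"twist": [0,-0.2,0]},
  {"slide": [4,0,-3],"twist": [0,-0.3,0]},
  {"slide": [5,0,-4],"twist": [0,-0.4,0]},
  {"slide": [5,0,-4],"twist": [0,-0.4,0]},
])

```text
t: 27.55
tcp_pos: [514.0, -51.9, 20.1]
eef_rot: [0.016, 0.966, 0.05, -0.254]
ft_force: [2.4, 0.8, 8.6]
grip_width: 0.288
grasp_force: 12.0
```

apply_moves([
  {"slide": [0,0,0],"twist": [0,0,0]},
  {"slide": [0,0,0],"twist": [0,0,0]},
  {"slide": [3,0,0],"twist": [0,0.1,0]},
  {"slide": [5,0,0],"twist": [0,0.2,0]},
  {"slide": [7,0,-1],"twist": [0,0.3,0]},
], fingers=40)

```text
t: 28.05
tcp_pos: [518.6, -51.3, 17.8]
eef_rot: [0.008, 0.993, 0.052, -0.103]
ft_force: [0.6, 0.0, 0.4]
grip_width: 0.433
grasp_force: 0.0
```

apply_moves([
  {"slide": [2,0,0],"twist": [0,0.1,0]},
  {"slide": [4,0,0],"twist": [0,0.2,0]},
  {"slide": [6,0,0],"twist": [0,0.3,0]},
  {"slide": [7,0,-1],"twist": [0,0.4,0]},
  {"slide": [7,0,-1],"twist": [0,0.4,0]},
])

```text
t: 28.55
tcp_pos: [521.9, -50.6, 16.9]
eef_rot: [-0.003, 0.994, 0.052, 0.094]
ft_force: [-0.5, 0.7, 0.2]
grip_width: 0.436
grasp_force: 0.0
```

apply_moves([
  {"slide": [0,0,0],"twist": [0,0,0]},
  {"slide": [0,0,0],"twist": [0,0,0]},
  {"slide": [0,0,0],"twist": [0,0,0]},
  {"slide": [2,0,1],"twist": [0,-0.13,0]},
  {"slide": [4,0,1],"twist": [0,-0.26,0]},
], fingers=20)

```text
t: 29.05
tcp_pos: [529.9, -50.8, 17.5]
eef_rot: [0.005, 0.998, 0.052, -0.038]
ft_force: [-0.3, 0.0, -1.9]
grip_width: 0.283
grasp_force: 12.0
```

apply_moves([
  {"slide": [1,0,-1],"twist": [0,-0.13,0]},
  {"slide": [3,0,-1],"twist": [0,-0.26,0]},
  {"slide": [5,0,-3],"twist": [0,-0.39,0]},
  {"slide": [7,0,-4],"twist": [0,-0.52,0]},
  {"slide": [7,0,-4],"twist": [0,-0.52,0]},
])

```text
t: 29.55
tcp_pos: [538.7, -49.2, 18.4]
eef_rot: [0.018, 0.954, 0.05, -0.294]
ft_force: [0.5, -0.1, 3.2]
grip_width: 0.283
grasp_force: 12.0
```

```bash
python3 -c "
from roll import *
rep()"
```

```text
grasp [549.4 -47.9  34.1] tilt 34.3 j [-0.04  0.81  1.49 -0.09  1.44  1.47] F [ 0.5 -0.1  3.2] w 26.075740615994007
```

apply_moves([
  {"slide": [0,0,0],"twist": [0,0,0]},
  {"slide": [0,0,0],"twist": [0,0,0]},
  {"slide": [2,0,-2],"twist": [0,0.13,0]},
  {"slide": [5,0,-3],"twist": [0,0.25,0]},
  {"slide": [7,0,-3],"twist": [0,0.37,0]},
], fingers=42)

```text
t: 30.05
tcp_pos: [545.2, -48.6, 19.6]
eef_rot: [0.008, 0.993, 0.052, -0.107]
ft_force: [-0.1, 0.4, 0.3]
grip_width: 0.457
grasp_force: 0.0
```

apply_moves([
  {"slide": [2,0,0],"twist": [0,0.13,0]},
  {"slide": [5,0,-1],"twist": [0,0.25,0]},
  {"slide": [7,0,-2],"twist": [0,0.38,0]},
  {"slide": [9,0,-3],"twist": [0,0.5,0]},
  {"slide": [9,0,-3],"twist": [0,0.5,0]},
])

```text
t: 30.55
tcp_pos: [549.6, -47.7, 19.5]
eef_rot: [-0.005, 0.989, 0.051, 0.138]
ft_force: [-0.4, 0.6, 0.4]
grip_width: 0.46
grasp_force: 0.0
```

apply_moves([
  {"slide": [0,0,0],"twist": [0,0,0]},
  {"slide": [0,0,0],"twist": [0,0,0]},
  {"slide": [0,0,0],"twist": [0,0,0]},
  {"slide": [2,0,1],"twist": [0,-0.14,0]},
  {"slide": [3,0,2],"twist": [0,-0.29,0]},
], fingers=20)

```text
t: 31.05
tcp_pos: [557.0, -48.5, 19.6]
eef_rot: [0.004, 0.999, 0.051, -0.009]
ft_force: [0.5, 1.4, -2.8]
grip_width: 0.281
grasp_force: 12.0
```

apply_moves([
  {"slide": [2,0,-1],"twist": [0,-0.14,0]},
  {"slide": [4,0,-1],"twist": [0,-0.29,0]},
  {"slide": [6,0,-2],"twist": [0,-0.43,0]},
  {"slide": [9,0,-4],"twist": [0,-0.58,0]},
  {"slide": [9,0,-4],"twist": [0,-0.58,0]},
])

```text
t: 31.55
tcp_pos: [567.7, -46.2, 19.9]
eef_rot: [0.019, 0.954, 0.05, -0.296]
ft_force: [-1.2, 0.0, 2.8]
grip_width: 0.281
grasp_force: 12.0
```

apply_moves([
  {"slide": [0,0,0],"twist": [0,0,0]},
  {"slide": [0,0,0],"twist": [0,0,0]},
  {"slide": [2,0,0],"twist": [0,0.13,0]},
  {"slide": [5,0,-1],"twist": [0,0.26,0]},
  {"slide": [7,0,-1],"twist": [0,0.39,0]},
], fingers=42)

```text
t: 32.05
tcp_pos: [573.5, -45.7, 20.6]
eef_rot: [0.008, 0.994, 0.052, -0.097]
ft_force: [-0.2, -0.6, 0.7]
grip_width: 0.458
grasp_force: 0.0
```

apply_moves([
  {"slide": [2,0,0],"twist": [0,0.13,0]},
  {"slide": [5,0,-1],"twist": [0,0.26,0]},
  {"slide": [7,0,-2],"twist": [0,0.39,0]},
  {"slide": [9,0,-3],"twist": [0,0.52,0]},
  {"slide": [9,0,-3],"twist": [0,0.52,0]},
])

```text
t: 32.55
tcp_pos: [577.4, -44.8, 20.3]
eef_rot: [-0.006, 0.986, 0.051, 0.158]
ft_force: [-0.1, -1.5, 0.5]
grip_width: 0.457
grasp_force: 0.0
```

apply_moves([
  {"slide": [0,0,0],"twist": [0,0,0]},
  {"slide": [0,0,0],"twist": [0,0,0]},
  {"slide": [0,0,0],"twist": [0,0,0]},
  {"slide": [2,0,2],"twist": [0,-0.14,0]},
  {"slide": [3,0,2],"twist": [0,-0.28,0]},
], fingers=20)

```text
t: 33.05
tcp_pos: [585.4, -45.7, 20.6]
eef_rot: [0.003, 0.999, 0.051, 0.016]
ft_force: [1.7, 0.3, -2.5]
grip_width: 0.283
grasp_force: 12.0
```

apply_moves([
  {"slide": [2,0,0],"twist": [0,-0.14,0]},
  {"slide": [4,0,0],"twist": [0,-0.28,0]},
  {"slide": [6,0,-1],"twist": [0,-0.42,0]},
  {"slide": [8,0,-2],"twist": [0,-0.56,0]},
  {"slide": [10,0,-2],"twist": [0,-0.64,0]},
])

```text
t: 33.55
tcp_pos: [596.8, -43.3, 22.7]
eef_rot: [0.019, 0.953, 0.049, -0.299]
ft_force: [-0.2, 1.0, 9.9]
grip_width: 0.281
grasp_force: 12.0
```

apply_moves([
  {"slide": [0,0,0],"twist": [0,0,0]},
  {"slide": [0,0,0],"twist": [0,0,0]},
  {"slide": [0,0,0],"twist": [0,0,0]},
])

```text
t: 33.85
tcp_pos: [596.1, -43.3, 21.7]
eef_rot: [0.019, 0.954, 0.049, -0.296]
ft_force: [0.5, 0.9, -0.4]
grip_width: 0.281
grasp_force: 12.0
```

```bash
python3 -c "
from roll import *
rep()
p,r=now()
p,r=go(p,r,[((p-u*25+[0,0,110]),tool(A,10),1)])
g=np.array((527,-110.5,36))
p,r=go(p,r,[(*pose(g+[0,0,104],0),1)])
"
```

```text
grasp [606.8 -42.1  37.4] tilt 34.5 j [-0.03  0.87  1.33 -0.08  1.53  1.47] F [ 0.5  0.9 -0.4] w 25.872392700079672
slide [-83, 1, -77] twist [0.0, 0.43, -0.01]
slide [-49, 59, 20] twist [0.0, 0.17, 0.01]
```

apply_moves([
  {"slide": [0,0,0],"twist": [0,0,0]},
  {"slide": [0,0,0],"twist": [0,0,0]},
  {"slide": [0,0,0],"twist": [0,0,0]},
], fingers=42)

```text
t: 34.15
tcp_pos: [595.1, -43.4, 22.1]
eef_rot: [0.018, 0.954, 0.049, -0.296]
ft_force: [-0.1, 0.8, -0.8]
grip_width: 0.456
grasp_force: 0.0
```

apply_moves([
  {"slide": [-42,0,-38],"twist": [0,0.14,0]},
  {"slide": [-83,1,-77],"twist": [0,0.28,0]},
  {"slide": [-83,1,-77],"twist": [0,0.43,0]},
  {"slide": [-83,1,-77],"twist": [0,0.43,0]},
])

```text
t: 34.55
tcp_pos: [568.5, -46.9, 136.1]
eef_rot: [0.007, 0.995, 0.051, -0.082]
ft_force: [-0.4, -0.2, -0.3]
grip_width: 0.457
grasp_force: 0.0
```

apply_moves([
  {"slide": [-49,59,20],"twist": [0,0.17,0]},
  {"slide": [-49,59,20],"twist": [0,0.17,0]},
  {"slide": [-49,59,20],"twist": [0,0.17,0]},
  {"slide": [-49,59,20],"twist": [0,0.17,0]},
  {"slide": [-49,59,20],"twist": [0,0.17,0]},
], fingers=48)

```text
t: 35.05
tcp_pos: [526.8, -110.2, 121.5]
eef_rot: [0.002, 0.999, 0.052, -0.001]
ft_force: [0.2, 0.1, 0.5]
grip_width: 0.524
grasp_force: 0.0
```

```bash
python3 -c "
from roll import *
rep('pics/s8.png')
p,r=now()
g=np.array((526.5,-110.5,36));p,r=go(p,r,[(*pose(g,-5),1)])
wheel(g,[(-5,35),(-12,38),(-15,35),(-17,21)],p,r)
"
```

```text
grasp [ 526.9 -110.1  140.5] tilt 0.1 j [-0.21  0.33  1.9  -0.01  0.91  1.26] F [0.2 0.1 0.5] w 48.224932123964706
slide [1, 0, 104] twist [0.0, 0.09, -0.0]
close [{"slide": [0, 0, 0], "twist": [0.0, 0.0, 0.0]}, {"slide": [0, 0, 0], "twist": [0.0, 0.0, 0.0]}, {"slide": [0, 0, 0], "twist": [0.0, 0.0, 0.0]}, {"slide": [2, 0, 1], "twist": [0.0, -0.12, 0.0]}, {"slide": [3, 0, 1], "twist": [0.0, -0.23, 0.0]}]
 [{"slide": [2, 0, -1], "twist": [0.0, -0.12, 0.0]}, {"slide": [3, 0, -2], "twist": [0.0, -0.24, 0.0]}, {"slide": [5, 0, -3], "twist": [0.0, -0.35, 0.0]}, {"slide": [7, 0, -5], "twist": [0.0, -0.47, 0.0]}, {"slide": [7, 0, -5], "twist": [0.0, -0.47, 0.0]}]
open [{"slide": [0, 0, 0], "twist": [0.0, 0.0, 0.0]}, {"slide": [0, 0, 0], "twist": [0.0, 0.0, 0.0]}, {"slide": [2, 0, 0], "twist": [0.0, 0.12, 0.0]}, {"slide": [4, 0, 0], "twist": [0.0, 0.24, 0.0]}, {"slide": [6, 0, -1], "twist": [0.0, 0.35, 0.0]}]
 [{"slide": [2, 0, 0], "twist": [0.0, 0.12, 0.0]}, {"slide": [5, 0, 0], "twist": [0.0, 0.24, 0.0]}, {"slide": [7, 0, -1], "twist": [0.0, 0.35, 0.0]}, {"slide": [9, 0, -2], "twist": [0.0
[... 1929 characters left out ...]
0.0]}, {"slide": [7, 0, -1], "twist": [0.0, 0.39, 0.0]}, {"slide": [9, 0, -2], "twist": [0.0, 0.52, 0.0]}, {"slide": [9, 0, -2], "twist": [0.0, 0.52, 0.0]}]
close [{"slide": [0, 0, 0], "twist": [0.0, 0.0, 0.0]}, {"slide": [0, 0, 0], "twist": [0.0, 0.0, 0.0]}, {"slide": [0, 0, 0], "twist": [0.0, 0.0, 0.0]}, {"slide": [1, 0, 1], "twist": [0.0, -0.11, 0.0]}, {"slide": [3, 0, 1], "twist": [0.0, -0.22, 0.0]}]
 [{"slide": [1, 0, 1], "twist": [0.0, -0.11, 0.0]}, {"slide": [3, 0, 1], "twist": [0.0, -0.22, 0.0]}, {"slide": [4, 0, 0], "twist": [0.0, -0.33, 0.0]}, {"slide": [6, 0, 0], "twist": [0.0, -0.44, 0.0]}, {"slide": [6, 0, 0], "twist": [0.0, -0.44, 0.0]}]
[625.33247839 -99.763357    36.        ]
```

View pics/s8.png

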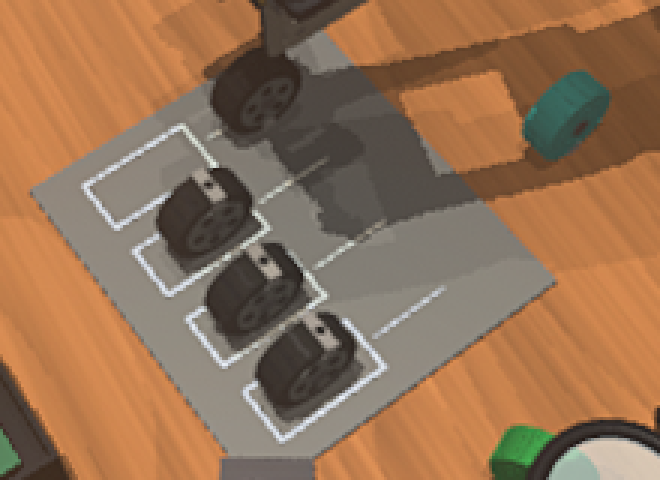

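Three wheels are in, with clamps on top at (210,185), (263,258) and (320,328). The last wheel sits about 6 mm left of its bay's line, so I'll ease it right while rolling.

apply_moves([
  {"slide": [1,0,40],"twist": [0,0.05,0]},
  {"slide": [1,0,75],"twist": [0,0.09,0]},
  {"slide": [1,0,104],"twist": [0,0.09,0]},
  {"slide": [1,0,104],"twist": [0,0.09,0]},
  {"slide": [1,0,104],"twist": [0,0.09,0]},
])

```text
t: 35.6
tcp_pos: [527.0, -110.3, 17.4]
eef_rot: [-0.0, 0.998, 0.053, 0.044]
ft_force: [0.2, -0.2, 0.6]
grip_width: 0.521
grasp_force: 0.0
```

apply_moves([
  {"slide": [0,0,0],"twist": [0,0,0]},
  {"slide": [0,0,0],"twist": [0,0,0]},
  {"slide": [0,0,0],"twist": [0,0,0]},
  {"slide": [0,0,0],"twist": [0,0,0]},
  {"slide": [1,0,1],"twist": [0,-0.1,0]},
], fingers=20)

```text
t: 36.1
tcp_pos: [526.2, -111.1, 17.6]
eef_rot: [0.003, 0.999, 0.052, -0.005]
ft_force: [1.4, 0.6, -1.2]
grip_width: 0.28
grasp_force: 12.0
```

apply_moves([
  {"slide": [1,1,0],"twist": [0,-0.1,0]},
  {"slide": [3,1,-1],"twist": [0,-0.2,0]},
  {"slide": [4,2,-2],"twist": [0,-0.3,0]},
  {"slide": [5,2,-3],"twist": [0,-0.4,0]},
  {"slide": [6,3,-4],"twist": [0,-0.5,0]},
])

```text
t: 36.6
tcp_pos: [534.8, -112.5, 21.6]
eef_rot: [0.015, 0.966, 0.05, -0.253]
ft_force: [1.3, 0.8, 0.4]
grip_width: 0.281
grasp_force: 12.0
```

```bash
python3 -c "
from roll import *
rep()"
```

```text
grasp [ 544.1 -111.5   38.2] tilt 29.4 j [-0.13  0.75  1.55 -0.12  1.34  1.39] F [1.3 0.8 0.4] w 25.883835202389292
```

apply_moves([
  {"slide": [0,0,0],"twist": [0,0,0]},
  {"slide": [0,0,0],"twist": [0,0,0]},
  {"slide": [3,0,1],"twist": [0,0.1,0]},
  {"slide": [4,0,2],"twist": [0,0.2,0]},
  {"slide": [6,0,1],"twist": [0,0.3,0]},
], fingers=42)

```text
t: 37.1
tcp_pos: [537.6, -112.8, 17.2]
eef_rot: [0.008, 0.993, 0.052, -0.102]
ft_force: [0.1, -0.2, -0.5]
grip_width: 0.456
grasp_force: 0.0
```

apply_moves([
  {"slide": [2,0,0],"twist": [0,0.1,0]},
  {"slide": [4,0,0],"twist": [0,0.2,0]},
  {"slide": [6,0,0],"twist": [0,0.3,0]},
  {"slide": [7,0,-1],"twist": [0,0.4,0]},
  {"slide": [7,0,-1],"twist": [0,0.4,0]},
])

```text
t: 37.6
tcp_pos: [541.1, -112.0, 16.4]
eef_rot: [-0.003, 0.994, 0.051, 0.094]
ft_force: [0.4, -0.3, 0.1]
grip_width: 0.457
grasp_force: 0.0
```

apply_moves([
  {"slide": [0,0,0],"twist": [0,0,0]},
  {"slide": [0,0,0],"twist": [0,0,0]},
  {"slide": [0,0,0],"twist": [0,0,0]},
  {"slide": [2,0,1],"twist": [0,-0.13,0]},
  {"slide": [4,0,1],"twist": [0,-0.26,0]},
], fingers=20)

```text
t: 38.1
tcp_pos: [549.4, -112.3, 16.7]
eef_rot: [0.006, 0.998, 0.052, -0.038]
ft_force: [1.5, 0.5, -1.9]
grip_width: 0.28
grasp_force: 12.0
```

apply_moves([
  {"slide": [1,1,-1],"twist": [0,-0.13,0]},
  {"slide": [3,1,-1],"twist": [0,-0.26,0]},
  {"slide": [5,2,-3],"twist": [0,-0.39,0]},
  {"slide": [7,2,-4],"twist": [0,-0.52,0]},
  {"slide": [7,2,-4],"twist": [0,-0.52,0]},
])

```text
t: 38.6
tcp_pos: [558.7, -111.8, 18.9]
eef_rot: [0.018, 0.954, 0.05, -0.295]
ft_force: [0.2, 3.1, 15.1]
grip_width: 0.283
grasp_force: 12.0
```

apply_moves([
  {"slide": [0,0,0],"twist": [0,0,0]},
  {"slide": [0,0,0],"twist": [0,0,0]},
  {"slide": [2,0,-1],"twist": [0,0.13,0]},
  {"slide": [5,0,-1],"twist": [0,0.25,0]},
  {"slide": [7,0,-2],"twist": [0,0.37,0]},
], fingers=42)

```text
t: 39.1
tcp_pos: [564.4, -112.0, 17.4]
eef_rot: [0.008, 0.993, 0.052, -0.108]
ft_force: [-1.1, -0.7, -0.4]
grip_width: 0.457
grasp_force: 0.0
```

apply_moves([
  {"slide": [2,0,0],"twist": [0,0.13,0]},
  {"slide": [5,0,-1],"twist": [0,0.25,0]},
  {"slide": [7,0,-2],"twist": [0,0.38,0]},
  {"slide": [9,0,-3],"twist": [0,0.5,0]},
  {"slide": [9,0,-3],"twist": [0,0.5,0]},
])

```text
t: 39.6
tcp_pos: [569.2, -110.8, 17.4]
eef_rot: [-0.006, 0.989, 0.051, 0.138]
ft_force: [-1.0, -0.2, -0.0]
grip_width: 0.454
grasp_force: 0.0
```

apply_moves([
  {"slide": [0,0,0],"twist": [0,0,0]},
  {"slide": [0,0,0],"twist": [0,0,0]},
  {"slide": [0,0,0],"twist": [0,0,0]},
  {"slide": [2,0,1],"twist": [0,-0.14,0]},
  {"slide": [3,0,2],"twist": [0,-0.29,0]},
], fingers=20)

```text
t: 40.1
tcp_pos: [576.2, -112.1, 17.9]
eef_rot: [0.005, 0.999, 0.051, -0.009]
ft_force: [0.6, 0.1, -1.7]
grip_width: 0.281
grasp_force: 12.0
```

apply_moves([
  {"slide": [2,0,-1],"twist": [0,-0.14,0]},
  {"slide": [4,0,-1],"twist": [0,-0.29,0]},
  {"slide": [6,0,-2],"twist": [0,-0.43,0]},
  {"slide": [9,0,-4],"twist": [0,-0.58,0]},
  {"slide": [9,0,-4],"twist": [0,-0.58,0]},
])

```text
t: 40.6
tcp_pos: [587.5, -109.9, 19.9]
eef_rot: [0.02, 0.954, 0.05, -0.296]
ft_force: [-1.5, -0.8, 13.0]
grip_width: 0.28
grasp_force: 12.0
```

```bash
python3 -c "
from roll import *
rep()"
```

```text
grasp [ 598.1 -108.7   35.5] tilt 34.5 j [-0.11  0.87  1.35 -0.13  1.52  1.4 ] F [-1.5 -0.8 13. ] w 25.783235464839557
```

apply_moves([
  {"slide": [0,0,0],"twist": [0,0,0]},
  {"slide": [0,0,0],"twist": [0,0,0]},
  {"slide": [2,0,0],"twist": [0,0.13,0]},
  {"slide": [5,0,-1],"twist": [0,0.26,0]},
  {"slide": [7,0,-1],"twist": [0,0.39,0]},
], fingers=42)

```text
t: 41.1
tcp_pos: [592.9, -109.1, 18.5]
eef_rot: [0.008, 0.994, 0.052, -0.097]
ft_force: [-0.4, 0.2, 0.1]
grip_width: 0.458
grasp_force: 0.0
```

apply_moves([
  {"slide": [2,0,0],"twist": [0,0.13,0]},
  {"slide": [5,0,-1],"twist": [0,0.26,0]},
  {"slide": [7,0,-2],"twist": [0,0.39,0]},
  {"slide": [9,0,-3],"twist": [0,0.5,0]},
  {"slide": [9,0,-3],"twist": [0,0.5,0]},
])

```text
t: 41.6
tcp_pos: [597.5, -107.8, 18.5]
eef_rot: [-0.006, 0.988, 0.051, 0.148]
ft_force: [-0.2, -0.1, -0.2]
grip_width: 0.456
grasp_force: 0.0
```

apply_moves([
  {"slide": [0,0,0],"twist": [0,0,0]},
  {"slide": [0,0,0],"twist": [0,0,0]},
  {"slide": [0,0,0],"twist": [0,0,0]},
  {"slide": [2,0,2],"twist": [0,-0.14,0]},
  {"slide": [3,0,2],"twist": [0,-0.28,0]},
], fingers=20)

```text
t: 42.1
tcp_pos: [604.5, -109.1, 18.8]
eef_rot: [0.004, 0.999, 0.051, 0.006]
ft_force: [2.0, 1.0, -2.1]
grip_width: 0.281
grasp_force: 12.0
```

apply_moves([
  {"slide": [2,0,0],"twist": [0,-0.14,0]},
  {"slide": [4,0,0],"twist": [0,-0.28,0]},
  {"slide": [6,0,-1],"twist": [0,-0.42,0]},
  {"slide": [8,0,-2],"twist": [0,-0.54,0]},
  {"slide": [8,0,-2],"twist": [0,-0.54,0]},
])

```text
t: 42.6
tcp_pos: [615.1, -106.9, 20.2]
eef_rot: [0.017, 0.964, 0.05, -0.26]
ft_force: [1.0, -0.3, 15.6]
grip_width: 0.281
grasp_force: 12.0
```

apply_moves([
  {"slide": [0,0,0],"twist": [0,0,0]},
  {"slide": [0,0,0],"twist": [0,0,0]},
  {"slide": [0,0,0],"twist": [0,0,0]},
  {"slide": [0,0,0],"twist": [0,0,0]},
], fingers=42)

```text
t: 43.0
tcp_pos: [612.4, -106.9, 20.1]
eef_rot: [0.016, 0.965, 0.05, -0.258]
ft_force: [1.2, -0.3, 0.1]
grip_width: 0.456
grasp_force: 0.0
```

```bash
python3 -c "
from roll import *
rep()
p,r=now()
p,r=go(p,r,[((p-u*25+[0,0,110]),tool(A,10),1),((440,40,190),tool(A,0),1)])
"
```

```text
grasp [ 621.8 -105.8   36.6] tilt 29.9 j [-0.11  0.85  1.34 -0.11  1.46  1.4 ] F [ 1.2 -0.3  0.1] w 41.98483363055563
slide [-77, 1, -83] twist [0.0, 0.35, -0.01]
slide [-138, -166, -37] twist [0.0, 0.17, 0.01]
```

apply_moves([
  {"slide": [-38,0,-41],"twist": [0,0.12,0]},
  {"slide": [-77,1,-83],"twist": [0,0.24,0]},
  {"slide": [-77,1,-83],"twist": [0,0.35,0]},
  {"slide": [-77,1,-83],"twist": [0,0.35,0]},
])

```text
t: 43.4
tcp_pos: [586.5, -110.7, 134.2]
eef_rot: [0.007, 0.995, 0.051, -0.082]
ft_force: [-0.1, 0.3, 0.3]
grip_width: 0.459
grasp_force: 0.0
```

apply_moves([
  {"slide": [-138,-166,-50],"twist": [0,0.17,0]},
  {"slide": [-138,-166,-50],"twist": [0,0.17,0]},
  {"slide": [-138,-166,-50],"twist": [0,0.17,0]},
  {"slide": [-138,-166,-50],"twist": [0,0.17,0]},
  {"slide": [-138,-166,-50],"twist": [0,0.17,0]},
])

```text
t: 43.9
tcp_pos: [440.8, 43.9, 202.9]
eef_rot: [0.002, 0.999, 0.053, -0.002]
ft_force: [0.6, -0.3, -0.7]
grip_width: 0.459
grasp_force: 0.0
```

apply_moves([
  {"slide": [0,-180,-20],"twist": [0,0,0]},
  {"slide": [0,-180,-20],"twist": [0,0,0]},
  {"slide": [0,-180,-20],"twist": [0,0,0]},
  {"slide": [0,-180,-20],"twist": [0,0,0]},
  {"slide": [0,-180,-20],"twist": [0,0,0]},
], fingers=60)

```text
t: 44.4
tcp_pos: [424.4, 224.7, 221.6]
eef_rot: [0.002, 0.999, 0.054, -0.001]
ft_force: [-0.1, -0.3, 0.5]
grip_width: 0.655
grasp_force: 0.0
```

```bash
python3 - <<'E'
from roll import *
rep()
im=snapshot('top'); sc=snapshot('scene'); cv2.imwrite('pics/t9f.png',im); cv2.imwrite('pics/s9f.png',sc)
a=cv2.resize(im[165:305,180:420],None,fx=3,fy=3); b=cv2.resize(sc[190:310,260:440],None,fx=4,fy=4)[:,:720]
cv2.imwrite('pics/b9.png',cv2.resize(np.vstack([a,b]),None,fx=.66,fy=.66))
B=np.array([(598.9,87.9),(605.9,23.3),(612.9,-41.3),(619.9,-105.9)])
# steel clamp blobs: grey bright within wheel tops, top view at z=68
hsv=cv2.cvtColor(im,cv2.COLOR_BGR2HSV); d=cv2.inRange(hsv,(0,0,0),(179,255,66))
for i,b_ in enumerate(B):
    q=w2px("top",[[*b_,40]])[0].astype(int); m=np.zeros_like(d); m[q[1]-19:q[1]+20,q[0]-11:q[0]+12]=255
    ys,xs=np.nonzero(d&m); r=cv2.minAreaRect(np.c_[xs,ys].astype(np.float32)); X=px2w("top",[r[0]],45)[0]; e=X[:2]-b_
    print(i+1,"err along/across",round(e@u[:2],1),round(e@[-u[1],u[0]],1),np.round(r[1],1),round(r[2]))
E
```

```text
grasp [424.4 224.8 240.6] tilt 0.2 j [ 0.49  0.12  1.92 -0.    1.1   1.95] F [-0.1 -0.3  0.5] w 60.25079178646343
1 err along/across 1.2 -1.4 [27.1 11.2] 82
2 err along/across -2.0 3.0 [27.3 10.5] 84
3 err along/across -8.2 0.4 [27.  11.2] 84
4 err along/across 8.0 1.8 [26.4 12.6] 84
```

View pics/b9.png

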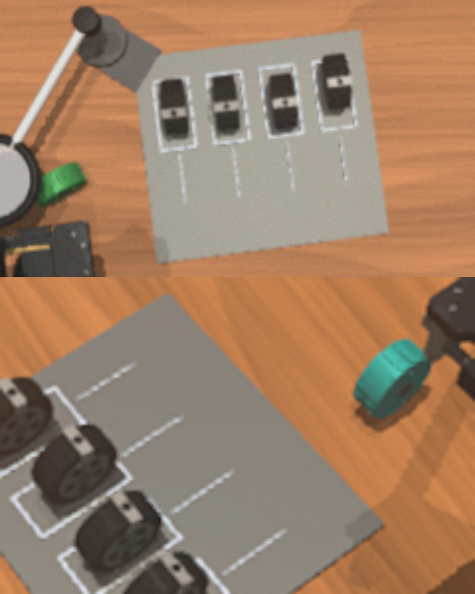

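All four wheels stand in their bays (at most 8 mm along and 3 mm across) with the clamps on top. Now I'll fetch the magnifier back.

```bash
python3 - <<'E'
from roll import *
p,r=now(); print(np.degrees(np.arctan2(*r.as_matrix()[:2,0][::-1])))
go(p,r,[((463,308,205),tool(-29),1),((463,308,125),tool(-29),1)])
# peg in the scene view
im=cv2.imread('pics/s9f.png'); q=w2px("scene",[[463,308,154],[463,308,125]]); print(q)
x,y=q[0].astype(int); cv2.imwrite("pics/peg.png",im[max(0,y-60):y+60,x-70:x+70].repeat(4,0).repeat(4,1)); print(x-70,y-60)
E
```

```text
6.11794313755598
slide [48, -82, 15] twist [0.01, 0.0, 0.61]
slide [0, 0, 80] twist [-0.0, 0.0, 0.0]
[[468.71688676 348.17582419]
 [464.49545163 354.08656458]]
398 288
```

View pics/peg.png

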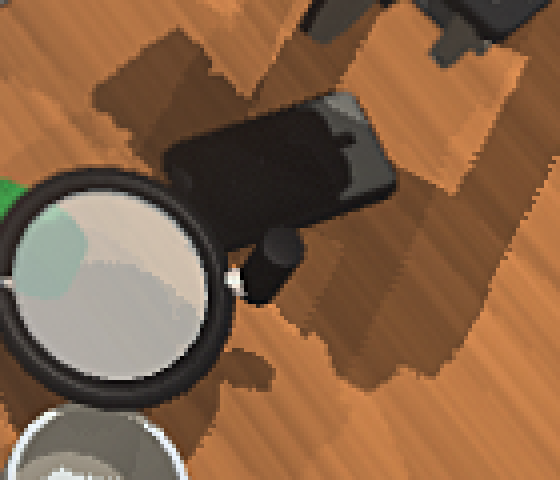

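The peg top is at about (469,350), within 2 px of the prediction.

apply_moves([
  {"slide": [48,-82,15],"twist": [0,0,0.61]},
  {"slide": [48,-82,15],"twist": [0,0,0.61]},
  {"slide": [48,-82,15],"twist": [0,0,0.61]},
  {"slide": [48,-82,15],"twist": [0,0,0.61]},
  {"slide": [48,-82,15],"twist": [0,0,0.61]},
])

```text
t: 45.0
tcp_pos: [463.8, 306.4, 205.3]
eef_rot: [0.003, 0.968, -0.252, -0.001]
ft_force: [0.0, 0.2, 0.1]
grip_width: 0.654
grasp_force: 0.0
```

apply_moves([
  {"slide": [0,0,40],"twist": [0,0,0]},
  {"slide": [0,0,79],"twist": [0,0,0]},
  {"slide": [0,0,79],"twist": [0,0,0]},
  {"slide": [0,0,79],"twist": [0,0,0]},
])

```text
t: 45.4
tcp_pos: [463.6, 306.5, 127.4]
eef_rot: [0.003, 0.968, -0.249, -0.001]
ft_force: [0.9, 0.2, 0.5]
grip_width: 0.648
grasp_force: 0.0
```

apply_moves([
  {"slide": [0,0,0],"twist": [0,0,0]},
  {"slide": [0,0,0],"twist": [0,0,0]},
  {"slide": [0,0,0],"twist": [0,0,0]},
  {"slide": [0,0,0],"twist": [0,0,0]},
  {"slide": [0,0,0],"twist": [0,0,0]},
], fingers=0, force=15)

```text
t: 45.9
tcp_pos: [463.7, 307.5, 127.7]
eef_rot: [0.002, 0.968, -0.25, 0.0]
ft_force: [-0.5, -1.1, 0.1]
grip_width: 0.237
grasp_force: 0.0
```

apply_moves([
  {"slide": [0,0,0],"twist": [0,0,0]},
  {"slide": [0,0,0],"twist": [0,0,0]},
  {"slide": [0,0,0],"twist": [0,0,0]},
])

```text
t: 46.2
tcp_pos: [463.7, 307.6, 127.5]
eef_rot: [0.002, 0.968, -0.25, 0.0]
ft_force: [-1.2, 0.2, 5.4]
grip_width: 0.188
grasp_force: 15.0
```

apply_moves([
  {"slide": [1,19,0],"twist": [0,0,-0.07]},
  {"slide": [3,38,0],"twist": [0,0,-0.14]},
  {"slide": [7,56,0],"twist": [0,0,-0.22]},
  {"slide": [12,74,0],"twist": [0,0,-0.29]},
  {"slide": [17,93,0],"twist": [0,0,-0.36]},
])

```text
t: 46.7
tcp_pos: [431.5, 217.5, 127.5]
eef_rot: [0.002, 0.997, -0.071, -0.002]
ft_force: [-1.4, 1.8, 1.3]
grip_width: 0.193
grasp_force: 15.0
```

apply_moves([
  {"slide": [1,19,0],"twist": [0,0,-0.07]},
  {"slide": [3,38,0],"twist": [0,0,-0.14]},
  {"slide": [7,56,0],"twist": [0,0,-0.22]},
  {"slide": [12,74,0],"twist": [0,0,-0.29]},
  {"slide": [17,93,0],"twist": [0,0,-0.36]},
])

```text
t: 47.2
tcp_pos: [433.8, 122.3, 127.5]
eef_rot: [0.002, 0.994, 0.109, -0.004]
ft_force: [-3.4, 2.1, -0.5]
grip_width: 0.19
grasp_force: 15.0
```

apply_moves([
  {"slide": [1,19,0],"twist": [0,0,-0.07]},
  {"slide": [3,38,0],"twist": [0,0,-0.14]},
  {"slide": [7,56,0],"twist": [0,0,-0.22]},
  {"slide": [12,74,0],"twist": [0,0,-0.29]},
  {"slide": [17,93,0],"twist": [0,0,-0.36]},
])

```text
t: 47.7
tcp_pos: [469.8, 34.8, 127.5]
eef_rot: [0.002, 0.959, 0.285, -0.005]
ft_force: [-3.7, -1.1, -0.3]
grip_width: 0.191
grasp_force: 15.0
```

apply_moves([
  {"slide": [1,19,0],"twist": [0,0,-0.07]},
  {"slide": [3,38,0],"twist": [0,0,-0.14]},
  {"slide": [7,56,0],"twist": [0,0,-0.22]},
  {"slide": [12,74,0],"twist": [0,0,-0.29]},
  {"slide": [17,93,0],"twist": [0,0,-0.36]},
])

```text
t: 48.2
tcp_pos: [535.0, -34.6, 127.5]
eef_rot: [0.001, 0.892, 0.452, -0.005]
ft_force: [-3.6, -2.3, -1.0]
grip_width: 0.189
grasp_force: 15.0
```

```bash
python3 - <<'E'
from roll import *
rep(); p,r=now(); print(p, r.inv().apply(np.array([583.1,-65.1,p[2]])-p))
E
```

```text
grasp [535.1 -34.5 146.5] tilt 0.5 j [-0.06  0.32  1.9  -0.01  0.93  0.58] F [-3.6 -2.3 -1. ] w 17.40705456715589
[534.96407786 -34.57179882 127.49526553] [ 3.84137448 56.87039906 -0.19904712]
```

apply_moves([
  {"slide": [1,19,0],"twist": [0,0,-0.07]},
  {"slide": [3,37,0],"twist": [0,0,-0.14]},
  {"slide": [6,53,0],"twist": [0,0,-0.2]},
  {"slide": [6,53,0],"twist": [0,0,-0.2]},
  {"slide": [6,53,0],"twist": [0,0,-0.2]},
])

```text
t: 48.7
tcp_pos: [582.6, -62.1, 127.5]
eef_rot: [0.002, 0.843, 0.538, -0.004]
ft_force: [-4.4, -13.3, -1.1]
grip_width: 0.194
grasp_force: 15.0
```

apply_moves([
  {"slide": [0,0,0],"twist": [0,0,0]},
  {"slide": [0,0,0],"twist": [0,0,0]},
  {"slide": [0,0,-40],"twist": [0,0,0]},
  {"slide": [0,0,-90],"twist": [0,0,0]},
  {"slide": [0,0,-100],"twist": [0,0,0]},
], fingers=60)

```text
t: 49.2
tcp_pos: [587.2, -58.8, 234.2]
eef_rot: [0.004, 0.843, 0.538, 0.002]
ft_force: [0.4, -0.0, -0.5]
grip_width: 0.603
grasp_force: 0.0
```

```bash
python3 - <<'E'
from roll import *
rep(); p,r=now()
im=snapshot("top"); cv2.imwrite("pics/t10.png",im); sc=snapshot("scene"); cv2.imwrite("pics/s10.png",sc)
hsv=cv2.cvtColor(im,cv2.COLOR_BGR2HSV); d=cv2.inRange(hsv,(0,0,0),(179,255,66)); d[:,:390]=0; d[:190]=0;d[330:]=0;d[:,440:]=0
for cc in cv2.findContours(d,0,1)[0]:
    if cv2.contourArea(cc)>60: R=cv2.minAreaRect(cc); print(np.round(R[0],1),np.round(R[1],1),round(R[2],1),px2w("top",cv2.boxPoints(R),13).round(1)[:,:2].tolist())
s=cv2.cvtColor(sc,cv2.COLOR_BGR2HSV)
E
```

```text
grasp [587.1 -58.7 253.2] tilt -0.4 j [-0.1   0.28  1.69 -0.    1.16  0.34] F [ 0.4 -0.  -0.5] w 55.46074550695663
```

View pics/s10.png

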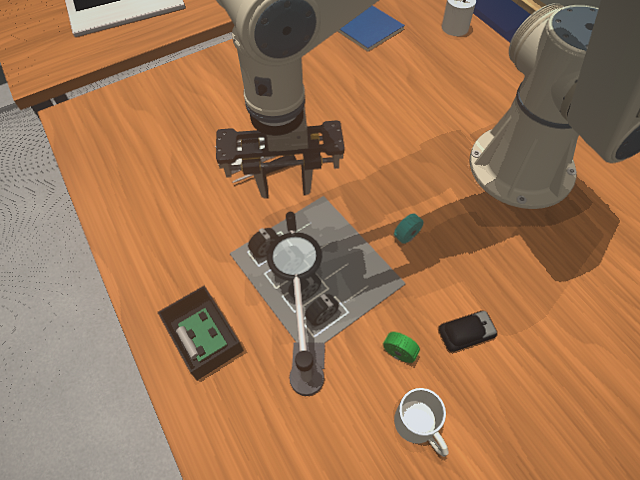

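The lens is back over the bays at (295,256). The hand still hides the driver, so I'll step back and look.

```bash
python3 - <<'E'
from roll import *
print(px2w("scene",[(295,256)],106))
p,r=now(); go(p,r,[((380,60,255),tool(75),1)])
E
```

```text
[[606.74170586  -7.3825997  106.        ]]
slide [21, -237, -25] twist [0.0, 0.0, -0.17]
```

apply_moves([
  {"slide": [21,-237,-25],"twist": [0,0,0]},
  {"slide": [21,-237,-25],"twist": [0,0,0]},
  {"slide": [21,-237,-25],"twist": [0,0,0]},
  {"slide": [21,-237,-25],"twist": [0,0,0]},
  {"slide": [21,-237,-25],"twist": [0,0,0]},
])

```text
t: 49.8
tcp_pos: [374.9, 61.0, 251.6]
eef_rot: [0.001, 0.843, 0.537, -0.003]
ft_force: [0.2, 1.1, -0.6]
grip_width: 0.651
grasp_force: 0.0
```

```bash
python3 - <<'E'
from roll import *
im=snapshot("top"); cv2.imwrite("pics/t11.png",im[180:320,370:510].repeat(4,0).repeat(4,1))
hsv=cv2.cvtColor(im,cv2.COLOR_BGR2HSV); d=cv2.inRange(hsv,(0,0,0),(179,255,70)); d[:,:380]=0; d[:180]=0;d[330:]=0;d[:,500:]=0
for cc in cv2.findContours(d,0,1)[0]:
    if cv2.contourArea(cc)>60: R=cv2.minAreaRect(cc); print(np.round(R[0],1),np.round(R[1],1),round(R[2],1),px2w("top",[R[0]],13).round(1),px2w("top",cv2.boxPoints(R),13).round(1)[:,:2].tolist())
w=cv2.inRange(hsv,(0,0,170),(179,45,255)); w[:,:430]=0;w[:200]=0;w[320:]=0;w[:,500:]=0
cc=max(cv2.findContours(w,0,1)[0],key=cv2.contourArea); R=cv2.minAreaRect(cc); print("tray",R,px2w("top",[R[0]],8),px2w("top",cv2.boxPoints(R),8).round(0)[:,:2].tolist())
E
```

```text
[429.5 262. ] [32.  9.] 90.0 [[ 495.5 -294.9   13. ]] [[533.9, -285.6], [533.5, -307.4], [457.2, -304.2], [457.7, -282.5]]
tray ((462.0, 257.5), (82.99998474121094, 35.99999237060547), 90.0) [[ 504.89957479 -376.32688894    8.        ]] [[606.0, -337.0], [605.0, -426.0], [404.0, -416.0], [407.0, -328.0]]
```

View pics/t11.png

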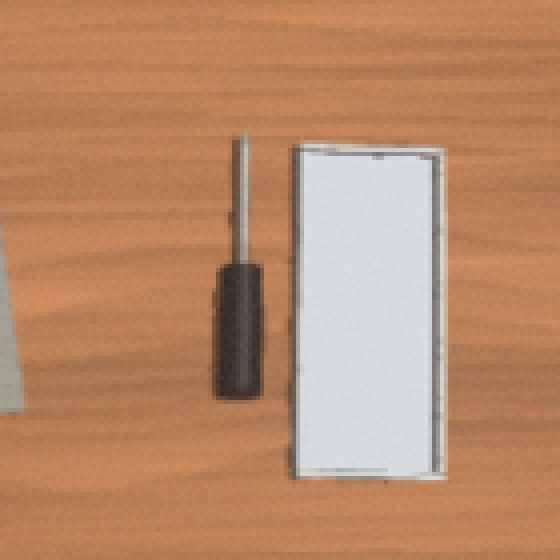

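The driver has been knocked and now lies parallel to the tray, with only about 22 mm between handle and wall. In crop pixels the handle covers x 215–263, y 265–398, and the blade tip is at (246,132).

Fingers around the handle would touch the tray wall. I'll pinch the thin blade instead and drag the driver left first.

```bash
python3 - <<'E'
from roll import *
for c in [(244,135),(243,200),(242,255),(240,268),(240,397),(264,330),(217,330)]: print(c,px2w("top",[(c[0]/4+369.6,c[1]/4+179.6)],13)[0].round(1))
print("tray edge top z14",px2w("top",[(293/4+369.6,200/4+179.6),(291/4+369.6,460/4+179.6),(298/4+369.6,200/4+179.6)],14).round(1).tolist())
p,r=now(); p,r=go(p,r,[((470,-120,200),tool(31),1),((552,-298,120),tool(-3),1),((552,-298,8),tool(-3),1)])
E
```

```text
(244, 135) [ 612.5 -302.7   13. ]
(243, 200) [ 573.2 -300.3   13. ]
(242, 255) [ 540.1 -298.2   13. ]
(240, 268) [ 532.3 -296.7   13. ]
(240, 397) [ 455.5 -293.5   13. ]
(264, 330) [ 495.  -309.7   13. ]
(217, 330) [ 495.6 -281.2   13. ]
tray edge top z14 [[572.5, -330.5, 14.0], [417.5, -322.5, 14.0], [572.5, -333.6, 14.0]]
slide [-123, 167, 52] twist [-0.0, 0.01, 0.59]
slide [-22, 195, 79] twist [-0.0, -0.0, 0.6]
slide [0, 1, 112] twist [-0.0, 0.0, -0.0]
```

apply_moves([
  {"slide": [-123,167,52],"twist": [0,0,0.59]},
  {"slide": [-123,167,52],"twist": [0,0,0.59]},
  {"slide": [-123,167,52],"twist": [0,0,0.59]},
  {"slide": [-123,167,52],"twist": [0,0,0.59]},
  {"slide": [-123,167,52],"twist": [0,0,0.59]},
], fingers=16)

```text
t: 50.35
tcp_pos: [478.0, -125.0, 199.2]
eef_rot: [0.002, 0.964, 0.266, -0.003]
ft_force: [0.3, 0.4, 0.8]
grip_width: 0.245
grasp_force: 0.0
```

apply_moves([
  {"slide": [-22,195,79],"twist": [0,0,0.6]},
  {"slide": [-22,195,79],"twist": [0,0,0.6]},
  {"slide": [-22,195,79],"twist": [0,0,0.6]},
  {"slide": [-22,195,79],"twist": [0,0,0.6]},
  {"slide": [-22,195,79],"twist": [0,0,0.6]},
])

```text
t: 50.85
tcp_pos: [559.5, -302.8, 119.9]
eef_rot: [0.002, 1.0, -0.03, -0.002]
ft_force: [-0.1, -0.0, -0.2]
grip_width: 0.174
grasp_force: 0.0
```

apply_moves([
  {"slide": [0,0,0],"twist": [0,0,0]},
  {"slide": [0,0,0],"twist": [0,0,0]},
])

```text
t: 51.05
tcp_pos: [558.9, -298.9, 123.2]
eef_rot: [0.002, 1.0, -0.026, -0.001]
ft_force: [0.5, 0.4, 0.9]
grip_width: 0.171
grasp_force: 0.0
```

```bash
python3 - <<'E'
from roll import *
rep(); p,r=now(); go(p,r,[((552,-297.5,7),tool(-3),1)])
E
```

```text
grasp [ 558.9 -298.9  142.2] tilt 0.2 j [-0.49  0.46  1.69 -0.    0.99  1.14] F [0.5 0.4 0.9] w 15.725352008595411
slide [-7, -1, 116] twist [0.0, 0.0, -0.0]
```

apply_moves([
  {"slide": [-3,-1,40],"twist": [0,0,0]},
  {"slide": [-3,-1,75],"twist": [0,0,0]},
  {"slide": [-3,-1,100],"twist": [0,0,0]},
  {"slide": [-3,-1,115],"twist": [0,0,0]},
  {"slide": [-3,-1,115],"twist": [0,0,0]},
])

```text
t: 51.55
tcp_pos: [555.6, -298.0, 7.8]
eef_rot: [0.002, 1.0, -0.027, -0.002]
ft_force: [-0.6, 0.8, 0.1]
grip_width: 0.175
grasp_force: 0.0
```

apply_moves([
  {"slide": [0,0,0],"twist": [0,0,0]},
  {"slide": [0,0,0],"twist": [0,0,0]},
  {"slide": [0,0,0],"twist": [0,0,0]},
  {"slide": [0,0,0],"twist": [0,0,0]},
], fingers=0, force=20)

```text
t: 51.95
tcp_pos: [557.9, -300.3, 10.1]
eef_rot: [0.003, 1.0, -0.028, 0.001]
ft_force: [1.7, 1.1, 2.9]
grip_width: 0.054
grasp_force: 20.0
```

The blade is gripped, with the opening at 5 mm. Dragging left 35 mm and then releasing.

apply_moves([
  {"slide": [0,-7,0],"twist": [0,0,0]},
  {"slide": [0,-14,0],"twist": [0,0,0]},
  {"slide": [0,-21,0],"twist": [0,0,0]},
  {"slide": [0,-28,0],"twist": [0,0,0]},
  {"slide": [0,-35,0],"twist": [0,0,0]},
])

```text
t: 52.45
tcp_pos: [559.2, -264.9, 9.3]
eef_rot: [0.003, 1.0, -0.027, -0.0]
ft_force: [-0.1, -4.2, 6.5]
grip_width: 0.055
grasp_force: 20.0
```

apply_moves([
  {"slide": [0,0,0],"twist": [0,0,0]},
  {"slide": [0,0,0],"twist": [0,0,0]},
  {"slide": [0,0,-40],"twist": [0,0,0]},
  {"slide": [0,0,-80],"twist": [0,0,0]},
  {"slide": [0,0,-110],"twist": [0,0,0]},
], fingers=16)

```text
t: 52.95
tcp_pos: [558.9, -264.4, 120.3]
eef_rot: [0.002, 1.0, -0.028, -0.001]
ft_force: [0.8, -0.1, 0.5]
grip_width: 0.172
grasp_force: 0.0
```

apply_moves([
  {"slide": [-200,-100,-30],"twist": [0,0,0]},
  {"slide": [-200,-100,-30],"twist": [0,0,0]},
  {"slide": [-200,-100,-30],"twist": [0,0,0]},
  {"slide": [-200,-100,-30],"twist": [0,0,0]},
  {"slide": [-200,-100,-30],"twist": [0,0,0]},
], fingers=50)

```text
t: 53.45
tcp_pos: [360.5, -151.3, 147.9]
eef_rot: [0.002, 1.0, -0.028, -0.002]
ft_force: [-0.3, 0.0, 0.4]
grip_width: 0.542
grasp_force: 0.0
```

```bash
cat > drv.py <<'E'
from roll import *
import sys
im=snapshot("top"); cv2.imwrite(sys.argv[1],im[180:320,370:510].repeat(3,0).repeat(3,1))
hsv=cv2.cvtColor(im,cv2.COLOR_BGR2HSV); d=cv2.inRange(hsv,(0,0,0),(179,255,70)); d[:,:378]=0; d[:180]=0;d[330:]=0;d[:,500:]=0
for cc in cv2.findContours(d,0,1)[0]:
    if cv2.contourArea(cc)>60: R=cv2.minAreaRect(cc); print(np.round(R[0],1),np.round(R[1],1),round(R[2],1),px2w("top",[R[0]],13).round(1),px2w("top",cv2.boxPoints(R),13).round(1)[:,:2].tolist())
rep()
E
python3 drv.py pics/t12.png
```

```text
[385.1 318.4] [ 9.2 24.7] 18.4 [[ 365.3 -183.9   13. ]] [[341.9, -163.7], [396.0, -183.7], [388.7, -204.2], [334.6, -184.0]]
[415.5 262. ] [ 9. 32.] 0.0 [[ 496.2 -261.1   13. ]] [[458.5, -248.8], [534.6, -251.7], [534.2, -273.5], [458.0, -270.5]]
grasp [ 358.4 -150.1  166.9] tilt 0.4 j [-0.4   0.07  2.17 -0.01  0.9   1.23] F [-2.4  1.  -1. ] w 49.9220165705956
```

View pics/t12.png

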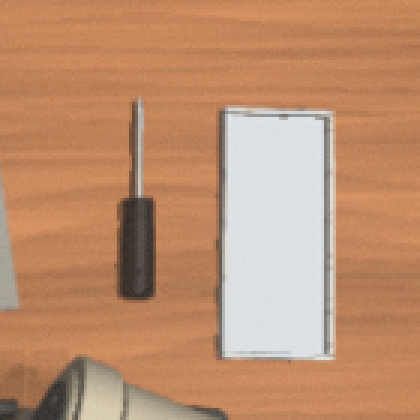

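The whole driver moved left. The handle centre is at (496,-262), well clear of the tray, whose crop box is x 220–333, y 108–357. Now grasping the handle.

```bash
python3 - <<'E'
from roll import *
p,r=now(); p,r=go(p,r,[((504,-262,120),tool(-3),1),((504,-262,6),tool(-3),1)])
E
```

```text
slide [152, 104, 27] twist [0.0, 0.01, -0.0]
slide [-1, -1, 114] twist [0.0, -0.0, -0.0]
```

apply_moves([
  {"slide": [149,104,27],"twist": [0,0,0]},
  {"slide": [149,104,27],"twist": [0,0,0]},
  {"slide": [149,104,27],"twist": [0,0,0]},
  {"slide": [149,104,27],"twist": [0,0,0]},
  {"slide": [149,104,27],"twist": [0,0,0]},
], fingers=46)

```text
t: 54.0
tcp_pos: [510.6, -267.9, 120.6]
eef_rot: [0.003, 1.0, -0.028, -0.0]
ft_force: [-0.6, 0.3, -0.3]
grip_width: 0.497
grasp_force: 0.0
```

apply_moves([
  {"slide": [0,0,45],"twist": [0,0,0]},
  {"slide": [0,0,80],"twist": [0,0,0]},
  {"slide": [0,0,105],"twist": [0,0,0]},
  {"slide": [0,0,114],"twist": [0,0,0]},
  {"slide": [0,0,114],"twist": [0,0,0]},
])

```text
t: 54.5
tcp_pos: [506.2, -265.3, 6.8]
eef_rot: [0.002, 1.0, -0.028, -0.002]
ft_force: [0.6, 0.0, -0.4]
grip_width: 0.5
grasp_force: 0.0
```

apply_moves([
  {"slide": [0,0,0],"twist": [0,0,0]},
  {"slide": [0,0,0],"twist": [0,0,0]},
  {"slide": [0,0,0],"twist": [0,0,0]},
  {"slide": [0,0,0],"twist": [0,0,0]},
  {"slide": [0,0,0],"twist": [0,0,0]},
], fingers=10, force=30)

```text
t: 55.0
tcp_pos: [508.4, -266.4, 9.1]
eef_rot: [0.003, 1.0, -0.028, 0.0]
ft_force: [0.3, 1.9, 8.6]
grip_width: 0.262
grasp_force: 30.0
```

apply_moves([
  {"slide": [0,0,-20],"twist": [0,0,0]},
  {"slide": [0,0,-40],"twist": [0,0,0]},
  {"slide": [0,0,-60],"twist": [0,0,0]},
  {"slide": [0,0,-60],"twist": [0,0,0]},
  {"slide": [0,0,-60],"twist": [0,0,0]},
])

```text
t: 55.5
tcp_pos: [507.8, -265.9, 67.9]
eef_rot: [0.003, 1.0, -0.028, -0.0]
ft_force: [-0.3, 0.3, -1.2]
grip_width: 0.264
grasp_force: 29.9
```

```bash
python3 - <<'E'
from roll import *
rep(); p,r=now(); p,r=go(p,r,[((471,-376,62),tool(-3),1),((471,-376,11),tool(-3),1)])
E
```

```text
grasp [ 507.8 -265.8   86.9] tilt 0.1 j [-0.48  0.45  1.86 -0.01  0.83  1.15] F [-0.3  0.3 -1.2] w 24.264315926293808
slide [-31, 112, 7] twist [0.01, 0.0, -0.0]
slide [0, 0, 51] twist [-0.0, 0.0, -0.0]
```

apply_moves([
  {"slide": [-14,40,3],"twist": [0,0,0]},
  {"slide": [-28,80,3],"twist": [0,0,0]},
  {"slide": [-28,112,3],"twist": [0,0,0]},
  {"slide": [-28,112,3],"twist": [0,0,0]},
  {"slide": [-28,112,3],"twist": [0,0,0]},
])

```text
t: 56.0
tcp_pos: [472.6, -376.0, 63.9]
eef_rot: [0.002, 1.0, -0.028, -0.001]
ft_force: [0.8, -0.2, -2.3]
grip_width: 0.267
grasp_force: 29.9
```

apply_moves([
  {"slide": [0,0,0],"twist": [0,0,0]},
  {"slide": [0,0,15],"twist": [0,0,0]},
  {"slide": [0,0,30],"twist": [0,0,0]},
  {"slide": [0,0,30],"twist": [0,0,0]},
  {"slide": [0,0,30],"twist": [0,0,0]},
])

```text
t: 56.5
tcp_pos: [473.0, -375.4, 34.3]
eef_rot: [0.002, 1.0, -0.027, -0.001]
ft_force: [0.4, 0.3, -1.0]
grip_width: 0.263
grasp_force: 29.9
```

```bash
python3 - <<'E'
from roll import *
rep(); p,r=now(); print(p); go(p,r,[((474,-376.5,14),r,1)])
im=snapshot("scene"); cv2.imwrite("pics/s13.png",im)
E
```

```text
grasp [ 473.1 -375.4   53.3] tilt 0.2 j [-0.67  0.54  1.81 -0.01  0.8   0.96] F [ 0.4  0.3 -1. ] w 24.15636848964951
[ 473.03675414 -375.43742495   34.25633579]
slide [1, 1, 20] twist [0.0, 0.0, 0.0]
```

apply_moves([
  {"slide": [0,0,8],"twist": [0,0,0]},
  {"slide": [0,0,15],"twist": [0,0,0]},
  {"slide": [0,0,20],"twist": [0,0,0]},
  {"slide": [0,0,20],"twist": [0,0,0]},
])

```text
t: 56.95
tcp_pos: [472.9, -376.0, 14.4]
eef_rot: [0.002, 1.0, -0.028, -0.001]
ft_force: [-0.4, 0.2, -1.4]
grip_width: 0.263
grasp_force: 29.9
```

apply_moves([
  {"slide": [0,0,0],"twist": [0,0,0]},
  {"slide": [0,0,0],"twist": [0,0,0]},
  {"slide": [0,0,0],"twist": [0,0,0]},
  {"slide": [0,0,-30],"twist": [0,0,0]},
  {"slide": [0,0,-70],"twist": [0,0,0]},
], fingers=36)

```text
t: 57.45
tcp_pos: [472.3, -375.0, 84.5]
eef_rot: [0.001, 1.0, -0.028, -0.002]
ft_force: [-0.3, -0.3, 0.4]
grip_width: 0.389
grasp_force: 0.0
```

apply_moves([
  {"slide": [-150,-200,-100],"twist": [0,0,0]},
  {"slide": [-150,-200,-100],"twist": [0,0,0]},
  {"slide": [-150,-200,-100],"twist": [0,0,0]},
  {"slide": [-150,-200,-100],"twist": [0,0,0]},
  {"slide": [-150,-200,-100],"twist": [0,0,0]},
])

```text
t: 57.95
tcp_pos: [343.7, -181.2, 178.2]
eef_rot: [0.002, 1.0, -0.028, -0.0]
ft_force: [0.9, -0.3, 0.5]
grip_width: 0.394
grasp_force: 0.0
```

```bash
python3 - <<'E'
from roll import *
rep(); im=snapshot("top"); sc=snapshot("scene")
a=cv2.resize(im[160:320,200:510],None,fx=2.5,fy=2.5); b=cv2.resize(sc[100:410,130:480],None,fx=1,fy=1)
b=cv2.copyMakeBorder(b,0,0,0,a.shape[1]-b.shape[1],0); cv2.imwrite("pics/f14.png",np.vstack([a,b])[:600*2]); cv2.imwrite("pics/f14.png",cv2.resize(np.vstack([a,b]),None,fx=.83,fy=.83))
E
```

```text
grasp [ 343.7 -181.1  197.2] tilt 0.1 j [-0.48  0.02  2.14 -0.01  0.98  1.14] F [ 0.9 -0.3  0.5] w 36.26847121073574
```

View pics/f14.png

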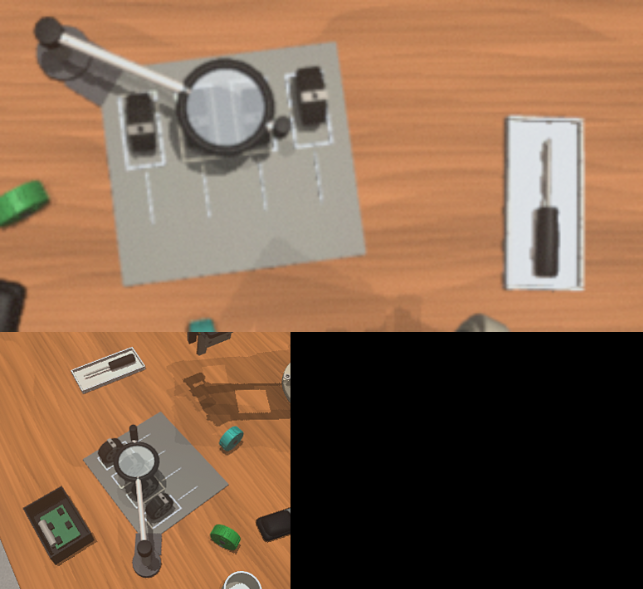

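The driver lies inside the tray at about (545,210). The lens is at (225,107) over the middle of the bays, roughly 3 mm off. The wheels are in place, so I'll hand in.

```bash
python3 -c "
from plant import *
print(close_job())"
```

```text
the job is handed in; nothing more can be done
None
```

The job is handed in, with no verdict returned: all four wheels stand in their bays with clamps on top, the lens is back over the middle of the bays, the screwdriver lies in the tray, and the mug and mouse were left alone.

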